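# Hang the lift-off door back on the board test case

### The arm

A 6-joint arm with a two-finger parallel gripper is mounted at the origin on the work surface. World frame = base frame: x ahead of the robot, y to its left, z up, the work surface at z = 0. Lengths are in m, angles in rad, forces in N, time in s.
With the tool pointing down it reaches from about 0.425 to 0.95 m from the base axis. Payload 14.7 kg.
Tool frame: the origin (TCP) lies midway between the tips of the shut fingers; the grasp point (between the pads) lies 19 mm behind it (env.tcp_to_grasp is the z of the grasp point in the tool frame, in m); z points along the fingers, y is the line along which they close (so a half turn about z gives the same grasp; the last joint's range is limited). The gripper opens to 85 mm and grips with 20 to 120 N. Pads are 22 mm wide; open, the fingers measure 114 mm over their backs; the gripper's body (76 mm by 85 mm) begins 54 mm behind the grasp point. The pads swing forward as they close: fully open they stand 13 mm farther back than shut.
Start: joints at [-1.213, 0.48, 1.596, -0, 1.065, -0.047], TCP at [0.256, -0.597, 0.231] pointing down, gripper open.
Joint ranges: [-2.75, 2.75], [-0.82, 2.05], [0.23, 2.67], [-1.56, 4.7], [0.09, 2.69], [-2.92, 2.92]. Speed limits (rad/s): [1.89, 1.89, 2.39, 3.01, 3.01, 3.01].

### API

Orientations are given as a rotation vector (axis times angle).
In Python, from rig import env, cams, job_done gives the robot as it stands.
- The arm moves only by the tool move_arm, never from a script. Its argument "targets" is a list of rows, each an object with "dp": the shift along the world's x, y, z in m, a list of three; "spin": the turn about the world's z in degrees. A call has 1 to 5 rows; each row shifts and turns the commanded pose from where the row before left it; what a row does not reach is not made up. A row lasts 1/12 s, in which the tool goes at most 41.7 mm and 7.16 degrees, less where a joint would pass 70% of its speed; a pose out of reach is approached as far as the arm can. A call with a gripper value outside its range is refused whole. "hand" is the finger opening in m, from 0 to 0.0854, set as the call begins (left out, the last holds). The fingers move at their own pace and stop on an object; "force" is the grip in N (left out, the last holds). Time passes only in rows, so rows that do not move let the fingers close. It gives the time, the measured TCP pose, the force, the opening and the grip force at its end, in the units of the state.
- env.get_state(): the state, without advancing time (a new reading comes with each control period).
- cams.capture(name): name is "scene" or "side" or "wrist"; returns (picture, depth): 400x640x3 uint8, red, green, blue; 400x640 float32, m along the optical axis (not along the pixel's ray), 0 where there is no reading.
- cams.get_calibration(name): a dict with "camera_matrix" (3x3 intrinsics, pixels), "camera_from_world" (4x4, takes a point from world to camera coordinates); the wrist camera has in their place "T_tool_cam" (4x4, takes a point from camera to tool coordinates, whose origin is the TCP and whose axes are the flange's). Camera axes: x right, y down, z forward; pixel columns grow to the right and rows downward; lengths in m; the calibration is good to about 2 mm. A picture is of the moment at which its call begins: read the wrist's pose just before it. get_calibration takes no time and is no camera call.
- job_done(): hands the job in; it is judged then, once.
The state is a dict: "time": time; "joint_positions": joint angles; "dq": joint speeds; "joint_torque": joint torques, N m; "eef_pos": TCP position; "tcp_rot": TCP orientation; "ft_force": force on the tool from outside, world axes, zero at the start; "ft_torque": the same for the moment, N m; "finger_gap": opening from 0.0 (shut) to 1.0 (fully open); "grip_force": force on a finger pad.
Only numpy, scipy, OpenCV 4.12 (cv2) and the standard library are available. Lean on these libraries where they do the work, as an engineer would, in place of code of your own. Each camera call takes 0.05 s, during which the arm holds its last target. There are 200 camera calls.

### The job

Take the lift-off door (the grey panel with two hinge knuckles) out of the rack, lower it gently onto the test case so that both knuckles drop fully down onto their pins, then swing it shut and let go. Do not drop, slam or force the door against the case, and leave everything else on the bench and in the rack where it is.

Things in the scene. Friction and masses are not known exactly. Their poses are not given: they have to be found in the camera images.
- case: Board test case: a fixed grey sheet-steel box, round green circuit board inside. Origin on the bench under its centre. 100 mm deep (x), 140 mm wide (y), top 165 mm above the bench. Its open front looks along its -x; two hinge pins stand on its +y side. Hinge line at x = -60, y = +81 mm: 10 mm before the front edge, 11 mm outside the side wall.
- pin_low (a point): Lower hinge pin of the case. The point is on its axis at its foot, on the round shoulder (15 mm across) where the knuckle comes to rest, 45 mm above the bench. The pin is 7 mm thick and rises 15 mm from this point, the last 5 mm tapering to a blunt 2.4 mm tip. Axes as the case's.
- pin_high (a point): Upper hinge pin, the same size, exactly 80 mm above the lower pin on the same vertical line. The point is again at the pin's foot. Coming straight down from high above, the door's lower knuckle would land on this pin: bring the door in from the front at a height just above the pins.
- jamb (a point): Point on the case where door_edge lies when the door is shut: 148 mm from the hinge line along the case's -y, 50 mm above the lower pin's foot. Two soft damped buffers on the case's front edge there begin 1 mm behind the shut door and give up to 4 mm (0.3 N per mm). Axes as the case's.
- door: Lift-off door: flat grey panel 10 mm thick (x), 138 mm wide (y), 130 mm high (z), about 0.35 kg; origin at the middle of its underside. Outside face (louvres, round lock) on -x, two steel knuckles beyond its +y edge. Starts upright in one of the rack's slots. Hung and shut, its axes are parallel to the case's, its underside 30 mm and its top 160 mm above the bench.
- door_center (a point): Centre of the door, half-way up; its top edge, where it can be pinched across its thickness, is 65 mm higher. Axes as the door's. Hung, the door opens clockwise seen from above (its yaw is the case's yaw minus the opening angle) and swings freely. Hang it well open (about 60 to 85 degrees): nearly shut there is no room for a finger between door and case.
- knuckle_low (a point): Lower knuckle of the door: an upright steel tube, 16 mm outside, 9 mm bore, 14 mm long, open at both ends. The point is on its axis at its lower mouth, 79 mm from the door's centre along the door's +y and 50 mm below it. Seated, it coincides with pin_low. Axes as the door's.
- knuckle_high (a point): Upper knuckle, the same size, 80 mm above the lower one. Point on its axis at its lower mouth; seated, it coincides with pin_high.
- door_edge (a point): Middle of the door's free edge (opposite the knuckles), 69 mm from the door's centre along -y. Shut, it lies at jamb.
- rack: Fixed black plastic rack, base 190 x 110 mm, 8 mm thick; origin under its centre. Three slots along its y, 60 mm apart (at x = -60, 0, +60 mm), each 12 mm wide between walls 100 mm long that reach 42 mm above the bench. The door and two plain panels stand in the slots, in any order, 8 mm above the bench; lift the door at least 40 mm to clear its slot.
- blank_center (a point): Centre of a plain grey panel without knuckles, 8 x 132 x 120 mm, standing in another slot: leave it. Axes as the door's.
- board_center (a point): Centre of a plain plywood panel, 8 x 125 x 110 mm, standing in another slot: leave it.
- bottle_mid (a point): Middle of a tall white plastic bottle, 56 mm diameter, 190 mm high, standing on the bench between rack and case, beyond them: leave it.
- bowl_mid (a point): Near the middle of a white paper bowl, 110 mm across, 45 mm high: leave it.
- reel_mid (a point): Middle of a grey reel, 60 mm diameter, 35 mm high: leave it.
- cutters_mid (a point): Middle of a pair of blue-handled flush cutters lying on the bench, 155 mm long, 12 mm high: leave them.
- tin_mid (a point): Middle of a low aluminium tin, 60 mm diameter, 30 mm high: leave it.
Things that resemble listed ones, but are neither listed nor needed, are in the scene too. What is shaped like the case but blue or turquoise is not meant.

How it is judged:
By the outcome, as a careful person would: the job done as asked, in the order asked, and still so for the second after the job is handed in, with the robot touching nothing.
It also fails if it takes over 66 s, if anything falls off the work surface, if the arm or the gripper's body presses on something with over 40 N, if the wrist force passes 120 N, or if a joint passes its speed limit or range.

## Working session

There is one attempt and no reset: what is moved stays moved. The work goes in short steps, Python scripts to look and compute and a tool call to move; the robot and the scene stay as the last step left them, time stands still between calls to the robot, and variables do not carry over. Pictures are saved under pics/ and viewed, at most 10 in all, crops included, and the job is handed in when it is done.

Besides the shell and the picture viewer there is one more tool, called after "Request:" in YAML: its name, and indented under it one key for each argument. move_arm: Moves the arm, as the interface text tells. Its arguments: {"type":"object","properties":{"targets":{"type":"array","items":{"type":"object","properties":{"dp":{"type":"array","items":{"type":"number"}},"spin":{"type":"number"}}}},"hand":{"type":"number"},"force":{"type":"number"}},"required":["targets"]}

```bash
ls; mkdir -p pics
cat > h.py <<'E'
import numpy as np, cv2
from rig import env, cams, job_done
from scipy.spatial.transform import Rotation as R
def grab(name):
    s=env.get_state(); im,d=cams.capture(name); c=cams.get_calibration(name)
    K=np.array(c["camera_matrix"])
    if name=="wrist":
        T=np.eye(4);T[:3,:3]=R.from_rotvec(s["tcp_rot"]).as_matrix();T[:3,3]=s["eef_pos"]
        W=T@np.array(c["T_tool_cam"])
    else: W=np.linalg.inv(np.array(c["camera_from_world"]))
    return im,d,K,W
def cloud(d,K,W):
    v,u=np.mgrid[:d.shape[0],:d.shape[1]]
    p=np.stack([(u-K[0,2])/K[0,0]*d,(v-K[1,2])/K[1,1]*d,d],-1)
    P=p@W[:3,:3].T+W[:3,3]; P[d<=0]=np.nan
    return P
def proj(P,K,W):
    p=(np.atleast_2d(P)-W[:3,3])@W[:3,:3]
    return np.c_[K[0,0]*p[:,0]/p[:,2]+K[0,2],K[1,1]*p[:,1]/p[:,2]+K[1,2]]
def save(n,im): cv2.imwrite(f"pics/{n}.png",im[...,::-1])
E
python3 - <<'E'
from h import *
s=env.get_state();print(s, env.tcp_to_grasp)
for n in("scene","side","wrist"):
    im,d,K,W=grab(n);save(n,im);np.savez(n,im=im,d=d,K=K,W=W);print(n,W[:3,3].round(3),W[:3,2].round(2),K[0,0])
a=np.load("scene.npz")["im"];b=np.load("side.npz")["im"]
v=np.vstack([a,b]);save("both",cv2.resize(v,(480,600),interpolation=cv2.INTER_AREA))
E
```

```text
pics
{'time': 0.0, 'joint_positions': array([-1.21260338e+00,  4.80825828e-01,  1.59686797e+00,  1.60637419e-05,
        1.06508785e+00, -4.66137622e-02]), 'dq': array([-0.00135157,  0.00048969,  0.00099357,  0.00013145,  0.00180344,
        0.00012659]), 'joint_torque': array([ 4.00344055e-03, -9.50644255e+01, -4.30170822e+01,  3.12339725e-04,
        1.24083320e-02, -8.14954342e-05]), 'eef_pos': array([ 0.25587046, -0.59707957,  0.23067848]), 'tcp_rot': array([-3.07631074e+00, -6.31287615e-01,  2.67888466e-04]), 'ft_force': array([-0.37728051,  0.37433018, -0.08513809]), 'ft_torque': array([-0.05087015,  0.01158312,  0.01666247]), 'grip_force': 0.0, 'finger_gap': 1.0014528531134472} -0.0187
scene [ 1.329 -0.379  1.201] [-0.58  0.28 -0.77] 469.1547931444221
side [0.087 0.905 0.99 ] [ 0.32 -0.68 -0.66] 503.87391503935964
wrist [ 0.323 -0.57   0.373] [-0.26 -0.11 -0.96] 309.4566432611974
```

View pics/scene.png

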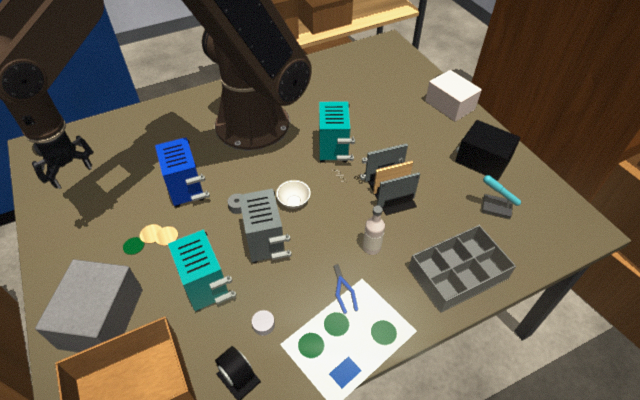

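View pics/side.png

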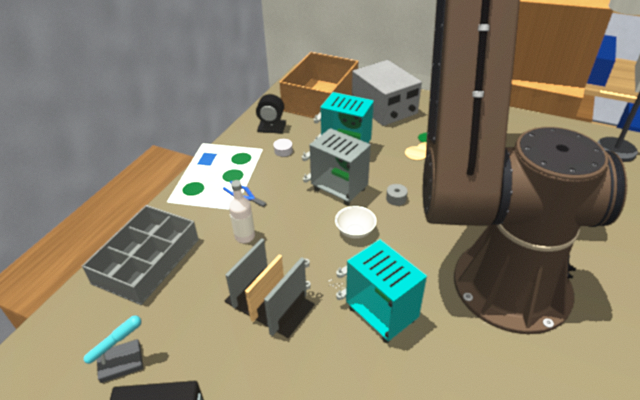

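The scene picture shows the grey case at (262,225) with its pins at (282,240) and (280,255), and turquoise and blue look-alikes at (335,130), (197,268) and (178,170). The rack is at (392,178). Its grey panels are at (388,160) and (398,190), with plywood between them. In the side view the rack panels are at (247,272), (265,287) and (287,297), and the case is at (340,165). There are two door candidates, so I'm enlarging both views to look for knuckles.

Run:
```python
from h import *
a=np.load("scene.npz")["im"];b=np.load("side.npz")["im"]
def c(im,u,v,w,h,W,H): return cv2.resize(im[v:v+h,u:u+w],(W,H),interpolation=cv2.INTER_CUBIC)
A=np.vstack([np.hstack([c(a,340,125,100,75,400,300),c(b,220,230,120,90,400,300)]),np.hstack([c(a,225,175,100,75,400,300),c(b,290,120,120,90,400,300)])])
save("crop",A)
for n in("scene","side"):
    z=np.load(n+".npz");P=cloud(z["d"],z["K"],z["W"])
    pts={"scene":[(388,150),(393,168),(398,180),(262,205),(375,232)],"side":[(247,262),(265,280),(287,285),(340,145),(307,262)]}[n]
    for u,v in pts: print(n,u,v,P[v,u].round(3))
```

```text
scene 388 150 [0.465 0.303 0.133]
scene 393 168 [0.525 0.286 0.115]
scene 398 180 [0.578 0.271 0.118]
scene 262 205 [ 0.517 -0.152  0.163]
scene 375 232 [0.713 0.107 0.116]
side 247 262 [0.576 0.279 0.112]
side 265 280 [0.517 0.3   0.1  ]
side 287 285 [0.457 0.305 0.118]
side 340 145 [ 0.529 -0.162  0.165]
side 307 262 [0.446 0.228 0.118]
```

View pics/crop.png

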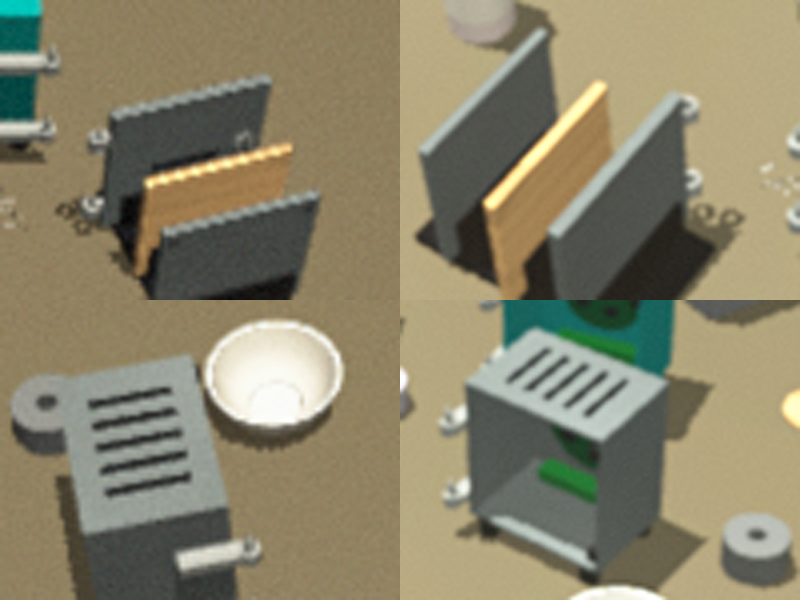

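The door is the grey panel nearest the robot: it has two knuckles at (97,137) and (92,205) in the scene crop and (690,105) and (690,182) in the side crop. The other grey panel has none. The case is the grey one, with its open front facing world +y. Next I fit both.

Run:
```python
from h import *
def rect(Q):
    r=cv2.minAreaRect((Q[:,:2]*1000).astype(np.float32)); return r
for n in("scene","side"):
    z=np.load(n+".npz");P=cloud(z["d"],z["K"],z["W"]).reshape(-1,3);P=P[~np.isnan(P[:,0])]
    def box(x0,x1,y0,y1,z0,z1): return P[(P[:,0]>x0)&(P[:,0]<x1)&(P[:,1]>y0)&(P[:,1]<y1)&(P[:,2]>z0)&(P[:,2]<z1)]
    D=box(.43,.495,.2,.4,.131,.16);print(n,"door",rect(D),D[:,2].max(),np.median(D[:,2]),len(D))
    C=box(.43,.64,-.27,-.05,.158,.18);print(n,"case",rect(C),np.median(C[:,2]),len(C))
    B=box(.3,.6,-.1,.12,.03,.06);print(n,"bowl",cv2.minEnclosingCircle(B[:,:2].astype(np.float32)),len(B), B.min(0),B.max(0))
    G=box(.56,.66,-.18,-.06,.04,.15);print(n,"pins",len(G),G.min(0),G.max(0))
    T=box(.64,.8,.02,.2,.06,.25);print(n,"bottle",T.mean(0))
z=np.load("wrist.npz");print(cams.get_calibration("wrist"))
```

```text
scene door ((462.73724365234375, 303.122802734375), (138.40237426757812, 15.445605278015137), 82.13629913330078) 0.14253459299681803 0.13568313188975534 139
scene case ((530.6668090820312, -165.2071990966797), (99.70620727539062, 147.2314453125), 77.43631744384766) 0.1638885664300379 1452
scene bowl ((0.42168518900871277, -0.01629030704498291), 0.056315481662750244) 259 [ 0.36592318 -0.07082787  0.0301184 ] [0.47710641 0.03861226 0.04972859]
scene pins 519 [ 0.59692139 -0.17971519  0.04000867] [ 0.63232685 -0.11728314  0.14976604]
scene bottle [0.70252888 0.11192548 0.1233164 ]
side door ((461.8299865722656, 304.4678039550781), (138.9661407470703, 12.551151275634766), 81.92740631103516) 0.14335878783547362 0.13816881382190083 320
side case ((531.3115234375, -165.03948974609375), (105.01651763916016, 145.6060333251953), 78.37531280517578) 0.16605039969701668 1136
side bowl ((0.4362182915210724, -0.034485071897506714), 0.0785033330321312) 449 [ 0.36737763 -0.09978546  0.0300829 ] [0.47992479 0.03826556 0.05194381]
side pins 406 [ 0.59385548 -0.17942736  0.04021183] [ 0.62922636 -0.11434547  0.14856959]
side bottle [0.68222858 0.13287519 0.12174355]
{'camera_matrix': array([[309.45664326,   0.        , 317.96887447],
       [  0.        , 309.45664326, 198.41312988],
       [  0.        ,   0.        ,   1.        ]]), 'T_tool_cam': array([[ 2.43548226e-04, -9.58057411e-01, -2.86576234e-01,
         7.20660909e-02],
       [ 9.99999896e-01,  1.23117853e-04,  4.38257659e-04,
         1.15350656e-03],
       [-3.84593348e-04, -2.86576311e-01,  9.58057342e-01,
        -1.42319038e-01],
       [ 0.00000000e+00,  0.00000000e+00,  0.00000000e+00,
         1.00000000e+00]])}
```

Door centre is about (0.462, 0.304), yaw about 172°. Case centre is about (0.531, -0.165), yaw about -102°, which puts the hinge at about (0.623, -0.123). The swing arc clears the bowl by about 25 mm. I'm moving in for a close wrist look at the pins.

Request:
move_arm:
  targets:
    - {"dp": [0.025, 0.028, 0], "spin": 5}
    - {"dp": [0.025, 0.028, 0], "spin": 5}
    - {"dp": [0.025, 0.028, 0], "spin": 5}
    - {"dp": [0.025, 0.028, 0], "spin": 5}
    - {"dp": [0.025, 0.028, 0], "spin": 5}
  hand: 0.04

```text
time: 0.57
eef_pos: [0.3817, -0.456, 0.2311]
tcp_rot: [-2.865, -1.288, 0.0]
ft_force: [0.8, -0.2, -0.6]
finger_gap: 0.467
grip_force: 0.0
```

Request:
move_arm:
  targets:
    - {"dp": [0.025, 0.028, 0], "spin": 5}
    - {"dp": [0.025, 0.028, 0], "spin": 5}
    - {"dp": [0.025, 0.028, 0], "spin": 5}
    - {"dp": [0.025, 0.028, 0], "spin": 5}
    - {"dp": [0.025, 0.028, 0], "spin": 5}

```text
time: 0.98
eef_pos: [0.5069, -0.3158, 0.2312]
tcp_rot: [-2.518, -1.878, 0.0]
ft_force: [0.0, -0.6, 0.2]
finger_gap: 0.467
grip_force: 0.0
```

Request:
move_arm:
  targets:
    - {"dp": [0.025, 0.028, 0], "spin": 5}
    - {"dp": [0.025, 0.028, 0], "spin": 5}
    - {"dp": [0.025, 0.028, 0], "spin": 5}
    - {"dp": [0.025, 0.028, 0], "spin": 5}
    - {"dp": [0, 0, 0]}

```text
invalid input
```

Request:
move_arm:
  targets:
    - {"dp": [0.025, 0.028, 0], "spin": 5}
    - {"dp": [0.025, 0.028, 0], "spin": 5}
    - {"dp": [0.025, 0.028, 0], "spin": 5}
    - {"dp": [0.025, 0.028, 0], "spin": 5}
    - {"dp": [0.023, 0.03, 0], "spin": 5}

```text
time: 1.4
eef_pos: [0.6301, -0.174, 0.2311]
tcp_rot: [-2.052, -2.379, 0.0]
ft_force: [0.3, -0.1, -0.3]
finger_gap: 0.464
grip_force: 0.0
```

Request:
move_arm:
  targets:
    - {"dp": [0, 0, 0], "spin": 0}
    - {"dp": [0, 0, 0], "spin": 0}

```text
time: 1.57
eef_pos: [0.6298, -0.1735, 0.2308]
tcp_rot: [-2.053, -2.377, 0.0]
ft_force: [-1.2, -1.5, 0.8]
finger_gap: 0.468
grip_force: 0.0
```

Run:
```python
from h import *
im,d,K,W=grab("wrist");np.savez("wpin",im=im,d=d,K=K,W=W);save("wpin",im)
print(env.get_state()["eef_pos"],proj([[.623,-.123,.14],[.623,-.123,.06],[.623,-.123,.125]],K,W))
```

```text
[ 0.62897207 -0.17474685  0.23083134] [[319.58718887 134.81625254]
 [319.2517616  127.57914886]
 [319.50821535 133.1123375 ]]
```

View pics/wpin.png

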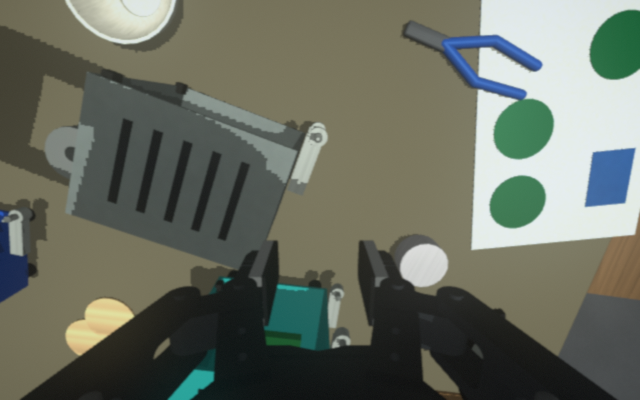

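The pin top is at about (318,133) with the shoulder post beside it. The case top and front edge are clear in view. Next is the same look at the door's knuckles.

Request:
move_arm:
  targets:
    - {"dp": [-0.0185, 0.035, 0], "spin": -1.6}
    - {"dp": [-0.0185, 0.035, 0], "spin": -1.6}
    - {"dp": [-0.0185, 0.035, 0], "spin": -1.6}
    - {"dp": [-0.0185, 0.035, 0], "spin": -1.6}
    - {"dp": [-0.0185, 0.035, 0], "spin": -1.6}

```text
time: 2.03
eef_pos: [0.5348, -0.0005, 0.2313]
tcp_rot: [-2.223, -2.22, 0.0]
ft_force: [0.8, 1.3, 0.4]
finger_gap: 0.472
grip_force: 0.0
```

Request:
move_arm:
  targets:
    - {"dp": [-0.0185, 0.035, 0], "spin": -1.6}
    - {"dp": [-0.0185, 0.035, 0], "spin": -1.6}
    - {"dp": [-0.0185, 0.035, 0], "spin": -1.6}
    - {"dp": [-0.0185, 0.035, 0], "spin": -1.6}
    - {"dp": [-0.0185, 0.035, 0], "spin": -1.6}

```text
time: 2.45
eef_pos: [0.4428, 0.1746, 0.2315]
tcp_rot: [2.372, 2.06, 0.0]
ft_force: [0.4, 0.3, -0.0]
finger_gap: 0.467
grip_force: 0.0
```

Request:
move_arm:
  targets:
    - {"dp": [0, 0, 0], "spin": 0}
    - {"dp": [0, 0, 0], "spin": 0}
    - {"dp": [0, 0, 0], "spin": 0}

```text
time: 2.7
eef_pos: [0.4441, 0.1737, 0.2314]
tcp_rot: [2.367, 2.064, 0.0]
ft_force: [0.8, -1.0, -0.1]
finger_gap: 0.473
grip_force: 0.0
```

Run:
```python
from h import *
im,d,K,W=grab("wrist");np.savez("wdoor",im=im,d=d,K=K,W=W)
print(env.get_state()["eef_pos"],proj([[.4515,.226,.117],[.4625,.304,.138]],K,W))
a=np.load("wpin.npz")["im"][105:165,280:360]
c=cv2.resize(a,(640,480),interpolation=cv2.INTER_CUBIC)[:480,:400]
k=proj([[.4515,.226,.117]],K,W)[0].round().astype(int);u,v=k[0]-25,k[1]-30;print("door crop org",u,v)
e=cv2.resize(im[v:v+60,u:u+50],(400,480),interpolation=cv2.INTER_CUBIC)
o=np.zeros((600,800,3),np.uint8);o[:480,:400]=c;o[:480,400:]=e;o[480:,:192]=cv2.resize(im,(192,120));save("cr2",o)
```

```text
[0.44441529 0.17333963 0.23137054] [[318.29520728 129.76913258]
 [318.81366881  12.69636323]]
door crop org 293 100
```

View pics/cr2.png

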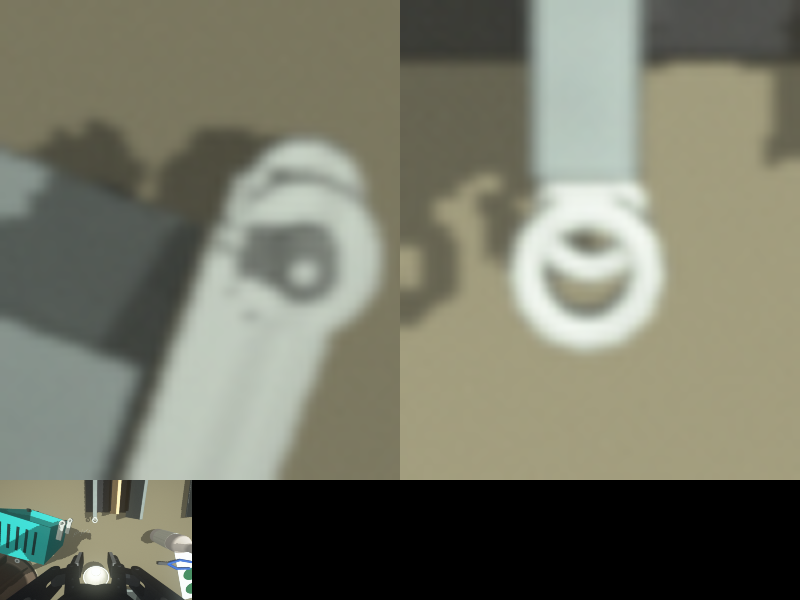

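Left crop: the pin tip is at about (303,272) and the shoulder ring is centred at about (306,258). Right crop: the knuckle ring is centred at about (587,274), with the door's top edge running straight up the image. Now I turn these into positions.

Run:
```python
from h import *
def bp(z,u,v,h):
    r=z["W"][:3,:3]@np.array([(u-z["K"][0,2])/z["K"][0,0],(v-z["K"][1,2])/z["K"][1,1],1]);c=z["W"][:3,3]
    return c+r*(h-c[2])/r[2]
f=lambda o,x:o+(x+.5)/8-.5
p=np.load("wpin.npz");q=np.load("wdoor.npz")
print("tip",bp(p,f(280,303),f(105,272),.14),"shoulder",bp(p,f(280,306),f(105,258),.125))
K=bp(q,f(293,187),f(100,274),.117);print("knuckle",K)
for z,n in((p,"pin"),(q,"door")): print(n,"toolx yaw",np.degrees(np.arctan2(-z["W"][1,1],-z["W"][0,1])))
P=cloud(p["d"],p["K"],p["W"]).reshape(-1,3)
m=(abs(P[:,2]-.165)<.006)&(P[:,0]<.63)&(P[:,0]>.43)&(P[:,1]<-.05)&(P[:,1]>-.28);C=P[m]
print("case",cv2.minAreaRect((C[:,:2]*1000).astype(np.float32)),np.median(C[:,2]))
P=cloud(q["d"],q["K"],q["W"]);print("knuckle z",np.nanmedian(P[131:137,308:324,2]),np.nanmax(P[125:142,308:324,2]))
D=P.reshape(-1,3);D=D[(abs(D[:,2]-.138)<.008)&(D[:,0]>.44)&(D[:,0]<.49)&(D[:,1]>.22)&(D[:,1]<.36)]
print("door top",np.median(D[:,2]),cv2.minAreaRect((D[:,:2]*1000).astype(np.float32)),cv2.fitLine(D[:,:2].astype(np.float32),cv2.DIST_HUBER,0,.01,.01).ravel())
```

```text
tip [ 0.62182282 -0.12594097  0.14      ] shoulder [ 0.62209762 -0.12603314  0.125     ]
knuckle [0.44915885 0.223065   0.117     ]
pin toolx yaw 98.40133790820079
door toolx yaw 82.18867015767863
case ((529.1668090820312, -167.64060974121094), (101.30354309082031, 140.86004638671875), 77.64295959472656) 0.16486984917599587
knuckle z 0.036953181377221284 0.11833901632915794
door top 0.1376489155713572 ((456.0823974609375, 272.6918640136719), (79.7476577758789, 9.696651458740234), 81.7295913696289) [0.14375709 0.989613   0.45624006 0.2744989 ]
```

Pin and knuckle agree with the text (heights 0.118 and 0.138, ring diameter 16 mm). Now going to the grasp at the door's middle.

Request:
move_arm:
  targets:
    - {"dp": [0.004, 0.032, 0], "spin": 0}
    - {"dp": [0.004, 0.032, 0], "spin": 0}
    - {"dp": [0.0045, 0.032, 0], "spin": 0}
    - {"dp": [0.0045, 0.0317, -0.005], "spin": -0.2}
    - {"dp": [0, 0, -0.02], "spin": 0}

```text
time: 3.17
eef_pos: [0.4649, 0.3062, 0.2083]
tcp_rot: [2.372, 2.059, 0.011]
ft_force: [-0.1, 0.2, 0.0]
finger_gap: 0.469
grip_force: 0.0
```

Request:
move_arm:
  targets:
    - {"dp": [0, 0, -0.025], "spin": 0}
    - {"dp": [0, 0, -0.025], "spin": 0}
    - {"dp": [0, 0, -0.025], "spin": 0}
    - {"dp": [0, 0, -0.02], "spin": 0}
    - {"dp": [0, 0, -0.007], "spin": 0}

```text
time: 3.58
eef_pos: [0.4608, 0.2999, 0.1015]
tcp_rot: [-2.373, -2.057, 0.006]
ft_force: [-1.2, -0.5, -0.8]
finger_gap: 0.466
grip_force: 0.0
```

Request:
move_arm:
  targets:
    - {"dp": [0, 0, 0], "spin": 0}
    - {"dp": [0, 0, 0], "spin": 0}
    - {"dp": [0, 0, 0], "spin": 0}
    - {"dp": [0, 0, 0], "spin": 0}
    - {"dp": [0, 0, 0], "spin": 0}
  hand: 0.005
  force: 45

```text
time: 4.0
eef_pos: [0.4615, 0.3024, 0.1052]
tcp_rot: [2.371, 2.061, 0.002]
ft_force: [-0.2, -1.6, 2.7]
finger_gap: 0.108
grip_force: 45.6
```

Request:
move_arm:
  targets:
    - {"dp": [0, 0, 0.006], "spin": 0}
    - {"dp": [0, 0, 0.014], "spin": 0}
    - {"dp": [0, 0, 0.02], "spin": 0}
    - {"dp": [0, 0, 0.025], "spin": 0}
    - {"dp": [0, 0, 0.03], "spin": 0}

```text
time: 4.42
eef_pos: [0.4602, 0.3019, 0.2]
tcp_rot: [-2.371, -2.061, 0.003]
ft_force: [0.2, 0.9, -3.8]
finger_gap: 0.114
grip_force: 44.7
```

Request:
move_arm:
  targets:
    - {"dp": [0, 0, 0.03], "spin": 0}
    - {"dp": [0, 0, 0.025], "spin": 0}
    - {"dp": [0, 0, 0.02], "spin": 0}
    - {"dp": [0, 0, 0], "spin": 0}
    - {"dp": [0, 0, 0], "spin": 0}

```text
time: 4.83
eef_pos: [0.4613, 0.3025, 0.2754]
tcp_rot: [2.37, 2.061, 0.004]
ft_force: [0.1, -0.1, -4.8]
finger_gap: 0.113
grip_force: 44.6
```

Run:
```python
from h import *
s=env.get_state();print({k:np.round(s[k],4) for k in("eef_pos","tcp_rot","ft_force","ft_torque","finger_gap","joint_positions")})
im,d,K,W=grab("wrist");np.savez("wheld",im=im,d=d,K=K,W=W);T=cams.get_calibration("wrist")["T_tool_cam"]
P=cloud(d,K,np.array(T));Q=P.reshape(-1,3);m=(abs(Q[:,1])<.03)&(Q[:,0]>.02)&(abs(Q[:,2]+.034)<.02);Q=Q[m];print(len(Q),np.median(Q[:,2]),Q.min(0),Q.max(0))
print(cv2.minAreaRect((Q[:,:2]*1000).astype(np.float32)))
b,_,_,_=grab("scene");c,_,_,_=grab("side")
o=np.zeros((600,800,3),np.uint8);o[:400,:640]=im;save("held",o)
o[400:,:320]=cv2.resize(b,(320,200));o[400:,320:640]=cv2.resize(c,(320,200));save("held",o)
```

```text
{'eef_pos': array([0.4613, 0.3025, 0.2754]), 'tcp_rot': array([2.3705, 2.0609, 0.0038]), 'ft_force': array([ 0.0651, -0.0564, -4.8263]), 'ft_torque': array([-0.0233,  0.0091, -0.0132]), 'finger_gap': np.float64(0.1134), 'joint_positions': array([ 0.5255,  0.2969,  1.7724, -0.    ,  1.0698,  0.665 ])}
3509 -0.03238797724112262 [ 0.02000313 -0.00524964 -0.03461501] [ 0.0682544   0.00484719 -0.01640364]
((44.13246154785156, -0.22720718383789062), (48.24777603149414, 10.044502258300781), 0.13052994012832642)
```

View pics/held.png

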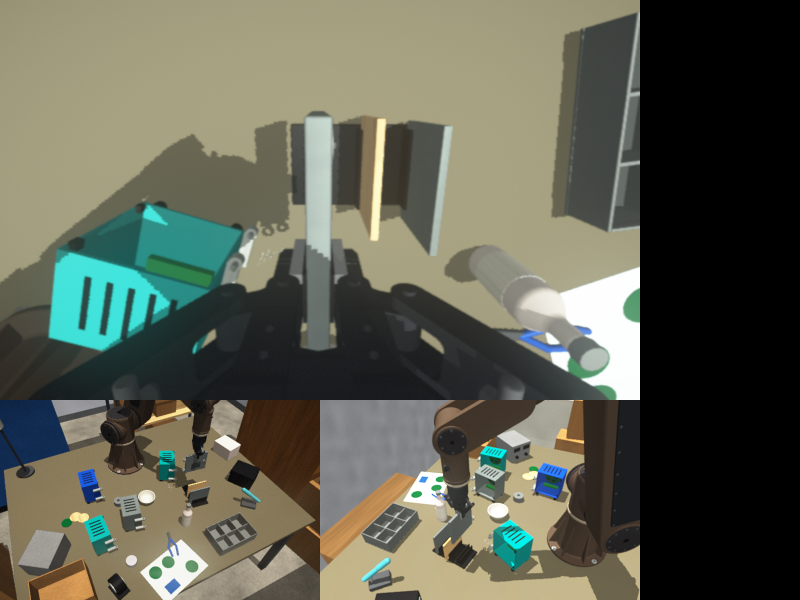

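The door is held upright. In the tool frame its midplane is at y ≈ -0.2 mm, yaw error is 0.1°, the free end is at x = 68 mm and the top at z = -32 mm. Everything else is undisturbed. I'm carrying it to a point 60 mm in front of the pins, opened about 72°.

Request:
move_arm:
  targets:
    - {"dp": [0.008, -0.015, 0], "spin": 1}
    - {"dp": [0.014, -0.025, 0], "spin": 1.4}
    - {"dp": [0.016, -0.028, 0], "spin": 1.4}
    - {"dp": [0.016, -0.028, 0], "spin": 1.4}
    - {"dp": [0.016, -0.028, 0], "spin": 1.4}

```text
time: 5.4
eef_pos: [0.5308, 0.1769, 0.2728]
tcp_rot: [-2.246, -2.195, 0.003]
ft_force: [0.5, -0.2, -4.0]
finger_gap: 0.11
grip_force: 44.6
```

Request:
move_arm:
  targets:
    - {"dp": [0.016, -0.028, 0], "spin": 1.4}
    - {"dp": [0.016, -0.028, 0], "spin": 1.4}
    - {"dp": [0.016, -0.028, 0], "spin": 1.4}
    - {"dp": [0.016, -0.028, 0], "spin": 1.4}
    - {"dp": [0.016, -0.028, 0], "spin": 1}

```text
time: 5.82
eef_pos: [0.6109, 0.0367, 0.2726]
tcp_rot: [-2.116, -2.32, 0.003]
ft_force: [1.3, 0.1, -4.3]
finger_gap: 0.108
grip_force: 44.6
```

Request:
move_arm:
  targets:
    - {"dp": [0.0153, -0.0263, 0], "spin": 0.8}
    - {"dp": [0, 0, -0.02], "spin": 0}
    - {"dp": [0, 0, -0.03], "spin": 0}
    - {"dp": [0, 0, -0.03], "spin": 0}
    - {"dp": [0, 0, -0.025], "spin": 0}

```text
time: 6.23
eef_pos: [0.6248, 0.0116, 0.1659]
tcp_rot: [-2.101, -2.332, 0.003]
ft_force: [0.4, -0.2, -3.9]
finger_gap: 0.11
grip_force: 44.7
```

Request:
move_arm:
  targets:
    - {"dp": [0, 0, -0.015], "spin": 0}
    - {"dp": [0, 0, -0.005], "spin": 0}
    - {"dp": [0, 0, 0], "spin": 0}
    - {"dp": [0, 0, 0], "spin": 0}
    - {"dp": [0, 0, 0], "spin": 0}

```text
time: 6.65
eef_pos: [0.627, 0.012, 0.1503]
tcp_rot: [2.102, 2.334, 0.001]
ft_force: [0.5, -0.3, -4.3]
finger_gap: 0.113
grip_force: 44.7
```

Run:
```python
from h import *
s=env.get_state();print(s["time"],s["eef_pos"].round(4),s["ft_force"].round(1),"yaw",np.degrees(2*np.arctan2(s["tcp_rot"][1],s["tcp_rot"][0])))
yaw=2*np.arctan2(s["tcp_rot"][1],s["tcp_rot"][0]);tx=np.array([np.cos(yaw),np.sin(yaw)]);k=s["eef_pos"][:2]-.08*tx
o=np.zeros((600,800,3),np.uint8)
for i,n in enumerate(("scene","side")):
    im,d,K,W=grab(n);np.savez("pre_"+n,im=im,d=d,K=K,W=W)
    z0=s["eef_pos"][2]-.0824
    print(n,"pin foot/tip px",proj([[.622,-.126,.125],[.622,-.126,.14],[.622,-.126,.045]],K,W).round(1).tolist(),"kn hi mouth/top, low",proj([[*k,z0+.08],[*k,z0+.094],[*k,z0]],K,W).round(1).tolist())
    c=proj([[*(k+np.array([.622,-.126]))/2,.1]],K,W)[0].round().astype(int);u,v=c[0]-40,c[1]-60;print("org",u,v)
    o[:,400*i:400*i+400]=cv2.resize(im[v:v+120,u:u+80],(400,600),interpolation=cv2.INTER_CUBIC)
save("pre",o)
```

```text
6.65 [0.627  0.012  0.1503] [ 0.5 -0.3 -4.3] yaw 95.99414134070038
scene pin foot/tip px [[286.2, 236.8], [286.0, 233.7], [287.7, 252.6]] kn hi mouth/top, low [[307.1, 227.9], [307.0, 224.9], [307.6, 244.1]]
org 257 180
side pin foot/tip px [[305.0, 155.8], [304.8, 151.6], [306.0, 177.5]] kn hi mouth/top, low [[291.1, 159.7], [290.9, 155.6], [292.7, 182.0]]
org 259 108
```

View pics/pre.png

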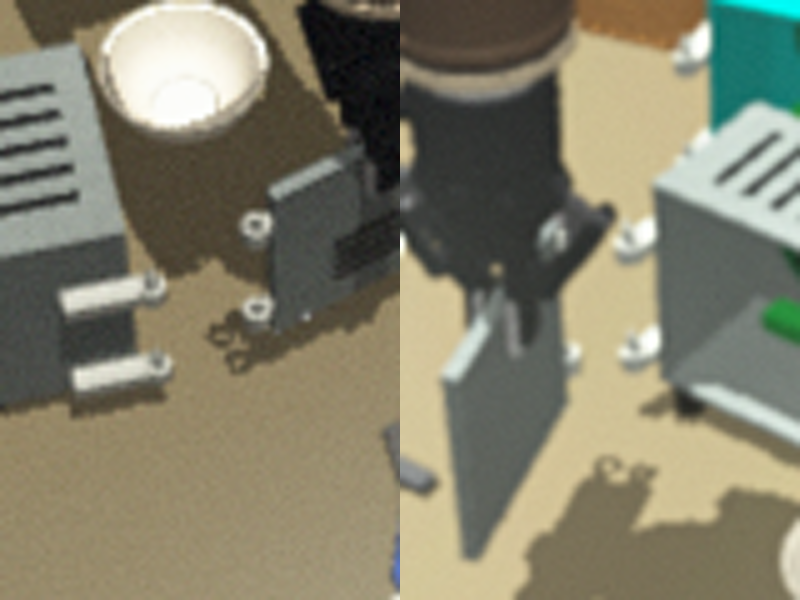

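In the scene crop the knuckle's ring is at (255,227) and the pin at (152,287), both within 0.2 px of the predicted relative position. I'm advancing over the pins.

Request:
move_arm:
  targets:
    - {"dp": [-0.003, -0.013, 0], "spin": 0}
    - {"dp": [-0.0034, -0.015, 0], "spin": 0}
    - {"dp": [-0.0034, -0.015, 0], "spin": 0}
    - {"dp": [-0.0024, -0.0104, 0], "spin": 0}
    - {"dp": [-0.001, -0.005, 0], "spin": 0}

```text
time: 7.17
eef_pos: [0.6126, -0.0488, 0.1495]
tcp_rot: [2.104, 2.333, -0.0]
ft_force: [-0.5, 0.4, -3.9]
finger_gap: 0.104
grip_force: 44.7
```

Request:
move_arm:
  targets:
    - {"dp": [0, 0, 0], "spin": 0}
    - {"dp": [0, 0, 0], "spin": 0}
    - {"dp": [0, 0, 0], "spin": 0}

```text
time: 7.42
eef_pos: [0.6132, -0.0463, 0.1493]
tcp_rot: [2.102, 2.334, 0.0]
ft_force: [0.0, -0.4, -3.8]
finger_gap: 0.108
grip_force: 44.7
```

Run:
```python
from h import *
s=env.get_state();yaw=2*np.arctan2(s["tcp_rot"][1],s["tcp_rot"][0]);tx=np.array([np.cos(yaw),np.sin(yaw)]);k=s["eef_pos"][:2]-.08*tx+np.array([-.0002,0])
print(s["time"],s["eef_pos"].round(4),s["ft_force"].round(1),np.degrees(yaw),"knuckle",k.round(4))
o=np.zeros((600,800,3),np.uint8)
for i,n in enumerate(("scene","side")):
    im,d,K,W=grab(n);c=proj([[.622,-.126,.1]],K,W)[0].round().astype(int);u,v=c[0]-20,c[1]-30
    o[:,400*i:400*i+400]=cv2.resize(im[v:v+60,u:u+40],(400,600),interpolation=cv2.INTER_CUBIC)
save("over",o)
```

```text
7.4167 [ 0.6132 -0.0463  0.1493] [ 0.  -0.4 -3.8] 95.98358513923262 knuckle [ 0.6214 -0.1259]
```

View pics/over.png

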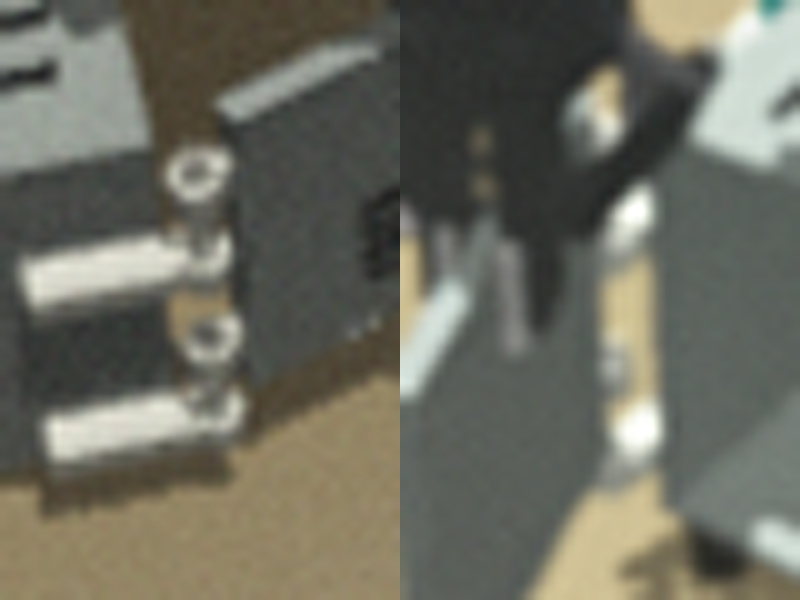

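The knuckle rings at (198,175) and (212,335) sit right above the pins at (203,240) and (213,400). Lowering gently and watching the force.

Request:
move_arm:
  targets:
    - {"dp": [0.0005, 0, -0.002], "spin": 0}
    - {"dp": [0, 0, -0.002], "spin": 0}
    - {"dp": [0, 0, -0.002], "spin": 0}
    - {"dp": [0, 0, -0.0015], "spin": 0}
    - {"dp": [0, 0, 0], "spin": 0}

```text
time: 7.93
eef_pos: [0.6133, -0.0463, 0.1413]
tcp_rot: [-2.102, -2.334, 0.001]
ft_force: [0.3, -0.8, -3.8]
finger_gap: 0.11
grip_force: 44.7
```

Request:
move_arm:
  targets:
    - {"dp": [0, 0, -0.001], "spin": 0}
    - {"dp": [0, 0, -0.001], "spin": 0}
    - {"dp": [0, 0, -0.001], "spin": 0}
    - {"dp": [0, 0, -0.001], "spin": 0}
    - {"dp": [0, 0, 0], "spin": 0}

```text
time: 8.35
eef_pos: [0.6135, -0.0465, 0.1376]
tcp_rot: [-2.102, -2.334, 0.0]
ft_force: [-0.3, 0.5, -4.0]
finger_gap: 0.115
grip_force: 44.7
```

Request:
move_arm:
  targets:
    - {"dp": [0, 0, -0.001], "spin": 0}
    - {"dp": [0, 0, -0.001], "spin": 0}
    - {"dp": [0, 0, -0.001], "spin": 0}
    - {"dp": [0, 0, -0.001], "spin": 0}
    - {"dp": [0, 0, 0], "spin": 0}

```text
time: 8.77
eef_pos: [0.6135, -0.0464, 0.1335]
tcp_rot: [-2.102, -2.334, 0.0]
ft_force: [-0.2, -0.8, -4.8]
finger_gap: 0.111
grip_force: 44.7
```

Request:
move_arm:
  targets:
    - {"dp": [0, 0, -0.001], "spin": 0}
    - {"dp": [0, 0, -0.001], "spin": 0}
    - {"dp": [0, 0, -0.001], "spin": 0}
    - {"dp": [0, 0, -0.001], "spin": 0}
    - {"dp": [0, 0, 0], "spin": 0}

```text
time: 9.18
eef_pos: [0.6135, -0.0464, 0.1295]
tcp_rot: [-2.102, -2.334, 0.0]
ft_force: [-0.0, -0.4, -4.5]
finger_gap: 0.112
grip_force: 44.7
```

Request:
move_arm:
  targets:
    - {"dp": [0, 0, -0.0007], "spin": 0}
    - {"dp": [0, 0, -0.0007], "spin": 0}
    - {"dp": [0, 0, -0.0006], "spin": 0}
    - {"dp": [0, 0, 0], "spin": 0}

```text
time: 9.52
eef_pos: [0.6136, -0.0464, 0.1277]
tcp_rot: [-2.102, -2.334, 0.0]
ft_force: [-0.3, -0.4, -4.4]
finger_gap: 0.109
grip_force: 44.7
```

Request:
move_arm:
  targets:
    - {"dp": [0, 0, -0.0004], "spin": 0}
    - {"dp": [0, 0, -0.0003], "spin": 0}
    - {"dp": [0, 0, 0], "spin": 0}

```text
time: 9.77
eef_pos: [0.6136, -0.0465, 0.127]
tcp_rot: [-2.102, -2.335, 0.0]
ft_force: [-0.4, 0.4, -4.4]
finger_gap: 0.111
grip_force: 44.7
```

Not seated yet (the full weight is still on the wrist), so I go on in tiny steps.

Request:
move_arm:
  targets:
    - {"dp": [0, 0, -0.0004], "spin": 0}
    - {"dp": [0, 0, -0.0004], "spin": 0}
    - {"dp": [0, 0, 0], "spin": 0}

```text
time: 10.02
eef_pos: [0.6137, -0.0464, 0.1265]
tcp_rot: [2.102, 2.334, 0.0]
ft_force: [-0.6, 0.9, -1.8]
finger_gap: 0.107
grip_force: 45.3
```

Request:
move_arm:
  targets:
    - {"dp": [0, 0, -0.0003], "spin": 0}
    - {"dp": [0, 0, -0.0002], "spin": 0}
    - {"dp": [0, 0, 0], "spin": 0}

```text
time: 10.27
eef_pos: [0.6138, -0.0464, 0.1262]
tcp_rot: [2.102, 2.334, 0.001]
ft_force: [-2.1, 3.2, 4.5]
finger_gap: 0.11
grip_force: 46.3
```

Both knuckles have landed and the weight is carried by the shoulders. Releasing and rising clear.

Request:
move_arm:
  targets:
    - {"dp": [0, 0, 0.0003], "spin": 0}
    - {"dp": [0, 0, 0], "spin": 0}
    - {"dp": [0, 0, 0], "spin": 0}
    - {"dp": [0, 0, 0], "spin": 0}
    - {"dp": [0, 0, 0], "spin": 0}
  hand: 0.035

```text
time: 10.68
eef_pos: [0.6137, -0.0465, 0.1261]
tcp_rot: [2.102, 2.334, 0.0]
ft_force: [0.1, 0.4, -1.1]
finger_gap: 0.405
grip_force: 0.0
```

Request:
move_arm:
  targets:
    - {"dp": [0, 0, 0.01], "spin": 0}
    - {"dp": [0, 0, 0.02], "spin": 0}
    - {"dp": [0, 0, 0.025], "spin": 0}
    - {"dp": [0, 0, 0.01], "spin": 0}
    - {"dp": [0, 0, 0], "spin": 0}

```text
time: 11.1
eef_pos: [0.6153, -0.0467, 0.1943]
tcp_rot: [2.1, 2.332, 0.004]
ft_force: [1.4, 0.5, -0.4]
finger_gap: 0.411
grip_force: 0.0
```

```bash
cat > door.py <<'E'
from h import *
def look(tag):
    im,d,K,W=grab("wrist");save("w_"+tag,im);P=cloud(d,K,W).reshape(-1,3)
    H=np.array([.622,-.126]);r=np.linalg.norm(P[:,:2]-H,axis=1)
    m=(P[:,2]>.152)&(P[:,2]<.168)&(r<.165)&(r>.01)&~((P[:,:2]-H)@[.214,.977]<-.012)
    Q=P[m];print(len(Q),"z",np.median(Q[:,2]) if len(Q) else 0)
    if len(Q)>20:
        g=cv2.minAreaRect((Q[:,:2]*1000).astype(np.float32));print(g)
        c=np.median(Q[:,:2],0)-H;a=np.degrees(np.arctan2(c[1],c[0]));print("door yaw ray",a,"open",167.65-a)
E
python3 - <<'E'
from door import *
s=env.get_state();print(s["time"],s["eef_pos"],s["ft_force"],s["finger_gap"]);look("a")
o=np.zeros((600,800,3),np.uint8)
for i,n in enumerate(("scene","side")):
    im,d,K,W=grab(n);c=proj([[.615,-.08,.1]],K,W)[0].round().astype(int);u,v=c[0]-40,c[1]-60
    o[:,400*i:400*i+400]=cv2.resize(im[v:v+120,u:u+80],(400,600),interpolation=cv2.INTER_CUBIC)
save("hung",o)
E
```

```text
11.1 [ 0.61525069 -0.04665112  0.19430935] [ 1.42776566  0.4845833  -0.39008709] 0.41084189399982646
4208 z 0.1575466008536266
((579.6812133789062, -80.65576171875), (187.9035186767578, 117.30841827392578), 44.24461364746094)
door yaw ray 99.30091450765744 open 68.34908549234257
```

View pics/hung.png

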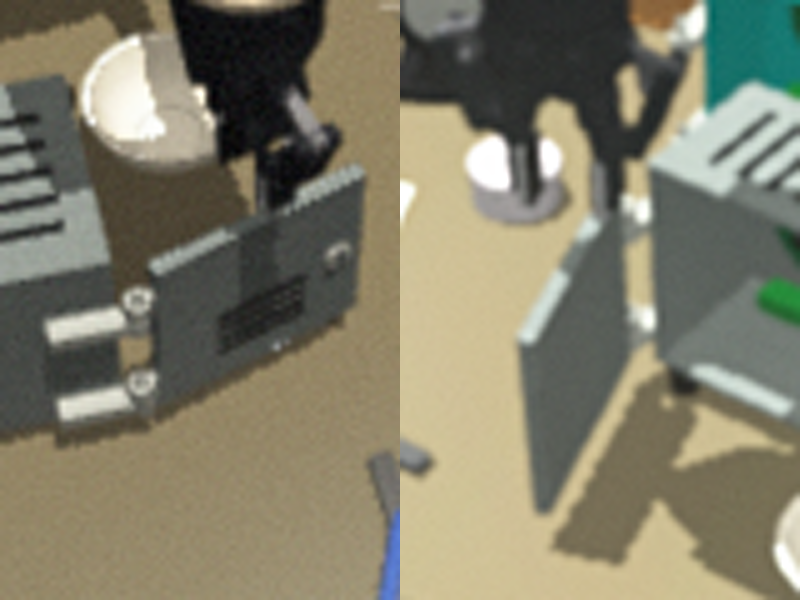

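The upper knuckle at (137,300) and lower at (142,382) sit down on their brackets. The door top measures 0.158 and the door stands open about 70°. Next I go round to the outside with the fingers shut and plan the push arc.

Request:
move_arm:
  targets:
    - {"dp": [0.02, 0.022, 0], "spin": 0}
    - {"dp": [0.02, 0.022, 0], "spin": 0}
    - {"dp": [0, 0, -0.02], "spin": 0}
    - {"dp": [0, 0, -0.035], "spin": 0}
    - {"dp": [0, 0, -0.029], "spin": 0}
  hand: 0.0

```text
time: 11.67
eef_pos: [0.6532, -0.0019, 0.1048]
tcp_rot: [-2.101, -2.335, 0.001]
ft_force: [-1.3, 0.0, -0.6]
finger_gap: 0.005
grip_force: 0.0
```

Request:
move_arm:
  targets:
    - {"dp": [0, 0, 0], "spin": 0}
    - {"dp": [0, 0, 0], "spin": 0}

```text
time: 11.83
eef_pos: [0.652, -0.0024, 0.1052]
tcp_rot: [-2.1, -2.332, 0.005]
ft_force: [-0.6, -0.7, 1.2]
finger_gap: -0.0
grip_force: 0.0
```

Run:
```python
from door import *
s=env.get_state();print(s["time"],s["eef_pos"],s["ft_force"],s["finger_gap"],s["joint_positions"].round(2));look("b")
H=np.array([.622,-.126])
def tcp(yaw,r=.12,d=.021):
    y=np.radians(yaw);return H+r*np.array([np.cos(y),np.sin(y)])+d*np.array([np.sin(y),-np.cos(y)])
p=s["eef_pos"][:2];y0=96
for y in (96,104,112,120,128,136,144,150,155,159,162,164,165.5,166.5,167.65):
    q=tcp(y);print(y,q.round(4),"d",(q-p).round(4));p=q
```

```text
11.8333 [ 0.65196422 -0.00237867  0.10522748] [-0.57551266 -0.70328022  1.19220877] -0.0002511277812580134 [-0.05  0.62  1.69 -0.    0.83 -0.15]
11952 z 0.15907187137706846
((636.6972045898438, -0.6420955657958984), (36.15528869628906, 113.9933090209961), 85.66275787353516)
door yaw ray 87.11041270495484 open 80.53958729504517
96 [ 0.6303 -0.0045] d [-0.0216 -0.0021]
104 [ 0.6133 -0.0045] d [-0.017 -0.   ]
112 [ 0.5965 -0.0069] d [-0.0168 -0.0024]
120 [ 0.5802 -0.0116] d [-0.0163 -0.0047]
128 [ 0.5647 -0.0185] d [-0.0155 -0.0069]
136 [ 0.5503 -0.0275] d [-0.0144 -0.009 ]
144 [ 0.5373 -0.0385] d [-0.013  -0.0109]
150 [ 0.5286 -0.0478] d [-0.0087 -0.0093]
155 [ 0.5221 -0.0563] d [-0.0065 -0.0084]
159 [ 0.5175 -0.0634] d [-0.0046 -0.0071]
162 [ 0.5144 -0.0689] d [-0.0031 -0.0056]
164 [ 0.5124 -0.0727] d [-0.0019 -0.0038]
165.5 [ 0.5111 -0.0756] d [-0.0014 -0.0029]
166.5 [ 0.5102 -0.0776] d [-0.0009 -0.0019]
167.65 [ 0.5093 -0.0798] d [-0.0009 -0.0023]
```

Request:
move_arm:
  targets:
    - {"dp": [-0.006, -0.0005, 0.002], "spin": 0}
    - {"dp": [-0.006, -0.0005, 0.002], "spin": 0}
    - {"dp": [-0.005, -0.0005, 0.001], "spin": 0}
    - {"dp": [-0.004, -0.0005, 0], "spin": 0}
    - {"dp": [-0.003, 0, 0], "spin": 1}

```text
time: 12.3
eef_pos: [0.6292, -0.0046, 0.1131]
tcp_rot: [2.081, 2.352, 0.001]
ft_force: [-0.1, -0.4, 0.8]
finger_gap: -0.004
grip_force: 0.0
```

Request:
move_arm:
  targets:
    - {"dp": [-0.0035, 0, 0], "spin": 2}
    - {"dp": [-0.0035, 0, 0], "spin": 2}
    - {"dp": [-0.0035, 0, 0], "spin": 2}
    - {"dp": [-0.004, 0, 0], "spin": 2}
    - {"dp": [-0.0042, -0.0006, 0], "spin": 2}

```text
time: 12.72
eef_pos: [0.6108, -0.0049, 0.1125]
tcp_rot: [1.865, 2.527, 0.001]
ft_force: [0.1, 1.5, 2.3]
finger_gap: -0.002
grip_force: 0.8
```

Request:
move_arm:
  targets:
    - {"dp": [-0.0042, -0.0006, 0], "spin": 2}
    - {"dp": [-0.0042, -0.0006, 0], "spin": 2}
    - {"dp": [-0.0042, -0.0008, 0], "spin": 2}
    - {"dp": [-0.0041, -0.0012, 0], "spin": 2}
    - {"dp": [-0.0041, -0.0012, 0], "spin": 2}

```text
time: 13.13
eef_pos: [0.5899, -0.0093, 0.1126]
tcp_rot: [1.638, 2.68, 0.001]
ft_force: [-0.7, 2.3, 4.8]
finger_gap: 0.0
grip_force: 0.9
```

```bash
cat > st.py <<'E'
from door import *
H=np.array([.622,-.126]);s=env.get_state();yw=np.degrees(2*np.arctan2(s["tcp_rot"][1],s["tcp_rot"][0]))%360
q=s["eef_pos"][:2]-H;y=np.radians(yw);print(s["time"],s["eef_pos"].round(4),"yaw",yw,"r",q@[np.cos(y),np.sin(y)],"d",q@[np.sin(y),-np.cos(y)],s["ft_force"].round(2))
im,d,K,W=grab("wrist");P=cloud(d,K,np.array(cams.get_calibration("wrist")["T_tool_cam"])).reshape(-1,3)
zt=s["eef_pos"][2]-.16
m=(abs(P[:,2]-zt)<.004)&(P[:,1]<-.005)&(P[:,1]>-.07)&(P[:,0]>-.02)&(P[:,0]<.06);Q=P[m];print(len(Q))
if len(Q)>10: print("door top, tool frame mm",cv2.minAreaRect((Q[:,:2]*1000).astype(np.float32)))
E
python3 st.py
```

```text
13.1333 [ 0.5899 -0.0093  0.1126] yaw 117.1404657451358 r 0.1184700690248926 d 0.02470213759554759 [-0.69  2.28  4.82]
1913
door top, tool frame mm ((10.028614044189453, -21.351375579833984), (32.67512512207031, 43.860713958740234), 87.39250183105469)
```

There is an upward force of about 5 N, so a finger link is probably resting on the door's top edge. I'm backing off and going higher, so that only the fingertips push.

Request:
move_arm:
  targets:
    - {"dp": [0.004, 0.002, 0], "spin": 0}
    - {"dp": [0.006, 0.003, 0], "spin": 0}
    - {"dp": [0.002, 0.001, 0.01], "spin": 0}
    - {"dp": [0, 0, 0.012], "spin": 0}
    - {"dp": [0, 0, 0], "spin": 0}

```text
time: 13.6
eef_pos: [0.6038, -0.0033, 0.1367]
tcp_rot: [1.64, 2.676, 0.002]
ft_force: [0.3, 0.3, 0.9]
finger_gap: -0.002
grip_force: 0.0
```

Request:
move_arm:
  targets:
    - {"dp": [0, 0, 0], "spin": 0}
    - {"dp": [0, 0, 0], "spin": 0}

```text
time: 13.77
eef_pos: [0.6022, -0.0035, 0.1344]
tcp_rot: [1.642, 2.678, 0.0]
ft_force: [-0.0, 0.0, -0.6]
finger_gap: -0.001
grip_force: 0.0
```

```bash
python3 st.py
python3 - <<'E'
from h import *
im,d,K,W=grab("wrist");o=np.zeros((600,800,3),np.uint8);o[:200,:320]=cv2.resize(im,(320,200),interpolation=cv2.INTER_AREA)
o[:250,400:800]=cv2.resize(im[100:300,160:480],(400,250))
for i,n in enumerate(("scene","side")):
    im,d,K,W=grab(n);c=proj([[.59,-.08,.11]],K,W)[0].round().astype(int);u,v=c[0]-50,c[1]-40
    o[260:580,400*i:400*i+400]=cv2.resize(im[v:v+80,u:u+100],(400,320),interpolation=cv2.INTER_CUBIC)
save("chk",o)
E
```

```text
13.7667 [ 0.6022 -0.0035  0.1344] yaw 116.98779969212231 r 0.11819158093910184 d 0.03794068976712664 [-0.04  0.01 -0.64]
1158
door top, tool frame mm ((12.129054069519043, -26.403043746948242), (29.8974666595459, 33.4985466003418), 49.623085021972656)
```

View pics/chk.png

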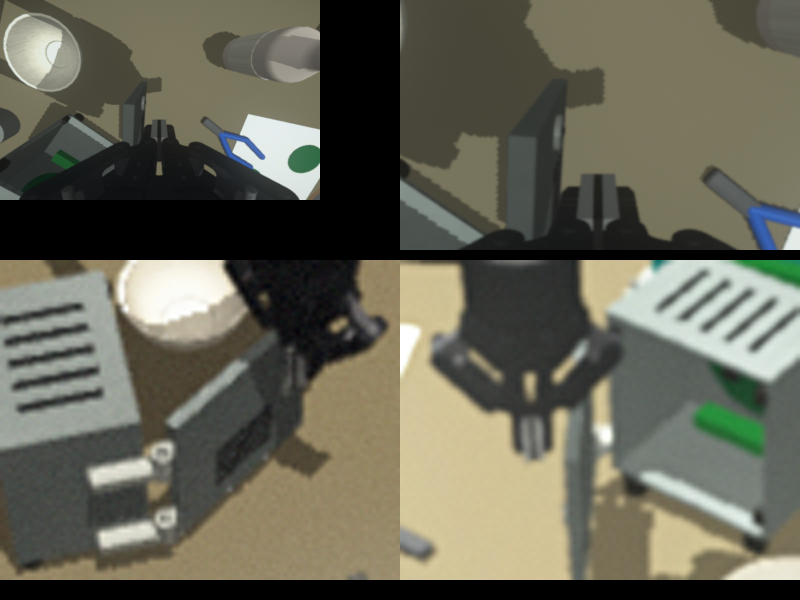

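The picture shows the elbow-shaped finger links spreading just above the pads, with the door still seated (knuckles at (160,452) and (165,520)) and half closed. I go on with the tips 18 mm below the door's top edge and plan the rest of the arc.

Run:
```python
import numpy as np
H=np.array([.622,-.126])
def tcp(yaw,r=.12,d=.02):
    y=np.radians(yaw);return H+r*np.array([np.cos(y),np.sin(y)])+d*np.array([np.sin(y),-np.cos(y)])
p=np.array([.6022,-.0035])
for y in (117,127,137,147,155,160,164,167.65):
    q=tcp(y);print(y,q.round(4),"d",(q-p).round(4));p=q
```

```text
117 [ 0.5853 -0.01  ] d [-0.0169 -0.0065]
127 [ 0.5658 -0.0181] d [-0.0196 -0.0081]
137 [ 0.5479 -0.0295] d [-0.0179 -0.0114]
147 [ 0.5323 -0.0439] d [-0.0156 -0.0143]
155 [ 0.5217 -0.0572] d [-0.0106 -0.0133]
160 [ 0.5161 -0.0662] d [-0.0056 -0.009 ]
164 [ 0.5122 -0.0737] d [-0.0039 -0.0075]
167.65 [ 0.5091 -0.0808] d [-0.0031 -0.0071]
```

Request:
move_arm:
  targets:
    - {"dp": [0, 0, 0.005], "spin": 0}
    - {"dp": [-0.004, -0.0015, 0.003], "spin": 0}
    - {"dp": [-0.004, -0.002, 0], "spin": 0}
    - {"dp": [-0.003, -0.002, 0], "spin": 0}
    - {"dp": [-0.003, -0.0015, 0], "spin": 0}

```text
time: 14.38
eef_pos: [0.5876, -0.0107, 0.1422]
tcp_rot: [-1.642, -2.678, 0.0]
ft_force: [0.3, 0.3, -0.7]
finger_gap: 0.005
grip_force: 0.4
```

Request:
move_arm:
  targets:
    - {"dp": [-0.0044, -0.0014, 0], "spin": 2}
    - {"dp": [-0.0044, -0.0014, 0], "spin": 2}
    - {"dp": [-0.0044, -0.0015, 0], "spin": 2}
    - {"dp": [-0.0043, -0.0016, 0], "spin": 2}
    - {"dp": [-0.0042, -0.0017, 0], "spin": 2}

```text
time: 14.8
eef_pos: [0.5659, -0.0183, 0.142]
tcp_rot: [-1.4, -2.812, 0.0]
ft_force: [-0.7, 0.4, 0.5]
finger_gap: -0.002
grip_force: 0.1
```

Request:
move_arm:
  targets:
    - {"dp": [-0.0037, -0.0021, 0], "spin": 2}
    - {"dp": [-0.0037, -0.0022, 0], "spin": 2}
    - {"dp": [-0.0036, -0.0023, 0], "spin": 2}
    - {"dp": [-0.0035, -0.0024, 0], "spin": 2}
    - {"dp": [-0.0034, -0.0024, 0], "spin": 2}

```text
time: 15.22
eef_pos: [0.548, -0.0297, 0.142]
tcp_rot: [-1.149, -2.924, 0.0]
ft_force: [0.6, 0.5, 0.0]
finger_gap: 0.004
grip_force: 0.1
```

Request:
move_arm:
  targets:
    - {"dp": [-0.0032, -0.0028, 0], "spin": 2}
    - {"dp": [-0.0032, -0.0028, 0], "spin": 2}
    - {"dp": [-0.0031, -0.0029, 0], "spin": 2}
    - {"dp": [-0.0031, -0.0029, 0], "spin": 2}
    - {"dp": [-0.003, -0.003, 0], "spin": 2}

```text
time: 15.63
eef_pos: [0.5324, -0.0441, 0.1421]
tcp_rot: [-0.89, -3.013, 0.0]
ft_force: [1.0, -0.1, 0.3]
finger_gap: -0.004
grip_force: 0.1
```

```bash
cat > st2.py <<'E'
from door import *
H=np.array([.622,-.126]);s=env.get_state();yw=np.degrees(2*np.arctan2(s["tcp_rot"][1],s["tcp_rot"][0]))%360
q=s["eef_pos"][:2]-H;y=np.radians(yw);print(s["time"],s["eef_pos"].round(4),"yaw",yw,"r",q@[np.cos(y),np.sin(y)],"d",q@[np.sin(y),-np.cos(y)],s["ft_force"].round(2),s["grip_force"])
for n in("wrist","side"):
    im,d,K,W=grab(n);np.savez("sh_"+n,im=im,d=d,K=K,W=W);P=cloud(d,K,W).reshape(-1,3)
    # hinge frame: a along shut door, b outwards (front)
    t=np.radians(167.65);E=np.array([[np.cos(t),np.sin(t)],[np.sin(t),-np.cos(t)]]);A=(P[:,:2]-H)@E.T
    z0,z1=(.152,.1625) if n=="wrist" else (.05,.095)
    m=(P[:,2]>z0)&(P[:,2]<z1)&(np.hypot(A[:,0],A[:,1])<.155)&(A[:,0]>.02)&(A[:,1]>-.004);B=A[m]
    if n=="wrist": m2=np.hypot(*B.T)>.125;B=B[m2]   # beyond the fingers
    print(n,len(B))
    if len(B)>15:
        f=cv2.fitLine(B.astype(np.float32),cv2.DIST_HUBER,0,.01,.01).ravel()
        print(" line angle open deg",(np.degrees(np.arctan2(f[1],f[0]))+90)%180-90," point mm",(f[2:]*1000).round(1),"ray",np.degrees(np.arctan2(f[3],f[2])).round(1),"max r",np.hypot(*B.T).max())
E
python3 st2.py
```

```text
15.6333 [ 0.5324 -0.0441  0.1421] yaw 147.08507839618417 r 0.11970432668575853 d 0.02008956213784174 [ 1.   -0.06  0.3 ] 0.12671113821852487
wrist 1878
 line angle open deg -40.992638  point mm [123.3  55.1] ray 24.1 max r 0.15009060380249603
side 315
 line angle open deg 20.34967  point mm [88.5 40.5] ray 24.6 max r 0.1507189870123452
```

The door follows the fingers (open about 20°, as commanded). Closing the rest slowly.

Request:
move_arm:
  targets:
    - {"dp": [-0.002, -0.0024, 0], "spin": 1.5}
    - {"dp": [-0.002, -0.0024, 0], "spin": 1.5}
    - {"dp": [-0.0019, -0.0024, 0], "spin": 1.5}
    - {"dp": [-0.0019, -0.0024, 0], "spin": 1.5}
    - {"dp": [-0.0018, -0.0024, 0], "spin": 1.5}

```text
time: 16.15
eef_pos: [0.5233, -0.0559, 0.1421]
tcp_rot: [0.694, 3.064, 0.0]
ft_force: [0.6, -0.1, -0.1]
finger_gap: -0.004
grip_force: 0.1
```

Request:
move_arm:
  targets:
    - {"dp": [-0.0014, -0.0021, 0], "spin": 1.2}
    - {"dp": [-0.0014, -0.0021, 0], "spin": 1.2}
    - {"dp": [-0.0014, -0.0021, 0], "spin": 1.2}
    - {"dp": [-0.0013, -0.002, 0], "spin": 1}
    - {"dp": [-0.0012, -0.002, 0], "spin": 1}

```text
time: 16.57
eef_pos: [0.5165, -0.0662, 0.1421]
tcp_rot: [0.543, 3.094, 0.0]
ft_force: [0.2, 0.4, -0.4]
finger_gap: -0.0
grip_force: 0.1
```

Request:
move_arm:
  targets:
    - {"dp": [-0.0008, -0.0015, 0], "spin": 0.8}
    - {"dp": [-0.0008, -0.0015, 0], "spin": 0.8}
    - {"dp": [-0.0008, -0.0015, 0], "spin": 0.8}
    - {"dp": [-0.0006, -0.0012, 0], "spin": 0.6}
    - {"dp": [-0.0006, -0.0012, 0], "spin": 0.6}

```text
time: 16.98
eef_pos: [0.513, -0.0732, 0.1421]
tcp_rot: [0.444, 3.11, -0.0]
ft_force: [0.6, -0.5, -0.8]
finger_gap: -0.001
grip_force: 0.1
```

```bash
python3 st2.py
```

```text
16.9833 [ 0.513  -0.0732  0.1421] yaw 163.7410209739632 r 0.11945428239653993 d 0.020200571956334235 [ 0.57 -0.52 -0.82] 0.13125752097039367
wrist 1877
 line angle open deg -63.40603  point mm [131.7  21.7] ray 9.3 max r 0.15021190622128053
side 429
 line angle open deg 4.295395  point mm [101.7  15. ] ray 8.4 max r 0.14912645240825093
```

Request:
move_arm:
  targets:
    - {"dp": [-0.0005, -0.001, 0], "spin": 0.5}
    - {"dp": [-0.0005, -0.001, 0], "spin": 0.5}
    - {"dp": [-0.0005, -0.0009, 0], "spin": 0.5}
    - {"dp": [-0.0004, -0.0008, 0], "spin": 0.4}
    - {"dp": [-0.0004, -0.0008, 0], "spin": 0.4}

```text
time: 17.5
eef_pos: [0.5107, -0.0777, 0.1421]
tcp_rot: [0.382, 3.118, -0.0]
ft_force: [-0.4, -0.1, 0.3]
finger_gap: -0.003
grip_force: 0.1
```

Request:
move_arm:
  targets:
    - {"dp": [-0.0004, -0.0008, 0], "spin": 0.4}
    - {"dp": [-0.0003, -0.0006, 0], "spin": 0.3}
    - {"dp": [-0.0003, -0.0006, 0], "spin": 0.3}
    - {"dp": [-0.0002, -0.0006, 0], "spin": 0.3}
    - {"dp": [-0.0002, -0.0005, 0], "spin": 0.3}

```text
time: 17.92
eef_pos: [0.5092, -0.0807, 0.1421]
tcp_rot: [-0.339, -3.123, -0.0]
ft_force: [-0.1, 0.7, -0.1]
finger_gap: -0.001
grip_force: 0.1
```

Request:
move_arm:
  targets:
    - {"dp": [0, 0, 0], "spin": 0}
    - {"dp": [0, 0, 0], "spin": 0}

```text
time: 18.08
eef_pos: [0.5093, -0.0807, 0.1421]
tcp_rot: [-0.34, -3.123, -0.0]
ft_force: [0.3, -0.9, 0.5]
finger_gap: 0.001
grip_force: 0.1
```

```bash
python3 st2.py
```

```text
18.0833 [ 0.5093 -0.0807  0.1421] yaw 167.58859308972734 r 0.11981471086863045 d 0.02005062001460851 [ 0.29 -0.86  0.52] 0.10096490544729164
wrist 1773
 line angle open deg -64.163216  point mm [136.3   5.6] ray 2.3 max r 0.1500380090327593
side 459
 line angle open deg -0.09542847  point mm [87.3  7.7] ray 5.1 max r 0.14931769279300358
```

The side view gives an opening of -0.1° ±0.5°, limited by how well the case yaw is known. One check of the case's front-edge direction against the door face.

Run:
```python
from h import *
H=np.array([.622,-.126]);t=np.radians(167.65);E=np.array([[np.cos(t),np.sin(t)],[np.sin(t),-np.cos(t)]])
im,d,K,W=grab("scene");np.savez("sh_scene",im=im,d=d,K=K,W=W)
for n in("wpin","scene","sh_scene","side"):
    z=np.load(n+".npz");P=cloud(z["d"],z["K"],z["W"]).reshape(-1,3);A=(P[:,:2]-H)@E.T
    m=(abs(P[:,2]-.165)<.004)&(A[:,0]>.005)&(A[:,0]<.16)&(A[:,1]<.0)&(A[:,1]>-.12);B=A[m]
    out=[]
    for nm,sl,ax,sg in(("front",(.02,.14,0),1,1),("back",(.02,.14,0),1,-1),("left",(-.1,-.02,1),0,-1),("right",(-.1,-.02,1),0,1)):
        lo,hi,k=sl;pts=[]
        for c in np.arange(lo,hi,.005):
            b=B[(B[:,k]>=c)&(B[:,k]<c+.005)]
            if len(b)>2: pts.append(b[np.argmax(sg*b[:,ax])])
        if len(pts)>6:
            f=cv2.fitLine(np.float32(pts),cv2.DIST_HUBER,0,.01,.01).ravel()
            ang=np.degrees(np.arctan2(f[1],f[0]) if k==0 else np.arctan2(-f[0],f[1]));out.append((nm,round((ang+90)%180-90,2),(f[2:]*1000).round(1).tolist()))
    print(n,out)
```

```text
wpin [('front', np.float32(0.03), [79.5999984741211, -10.0]), ('back', np.float32(0.07), [72.69999694824219, -110.30000305175781]), ('left', np.float32(1.18), [11.600000381469727, -56.900001525878906]), ('right', np.float32(-0.14), [151.60000610351562, -62.599998474121094])]
scene [('front', np.float32(0.59), [89.0999984741211, -9.0]), ('back', np.float32(0.35), [67.69999694824219, -106.69999694824219]), ('left', np.float32(-0.43), [9.600000381469727, -63.400001525878906]), ('right', np.float32(0.74), [149.6999969482422, -59.599998474121094])]
sh_scene [('front', np.float32(-1.42), [86.30000305175781, -10.0]), ('back', np.float32(0.1), [69.9000015258789, -106.5999984741211]), ('left', np.float32(0.24), [10.600000381469727, -60.5]), ('right', np.float32(2.89), [149.39999389648438, -56.70000076293945])]
side [('front', np.float32(0.4), [87.9000015258789, -7.599999904632568]), ('back', np.float32(0.19), [70.69999694824219, -107.30000305175781]), ('left', np.float32(2.75), [12.600000381469727, -60.099998474121094]), ('right', np.float32(1.0), [150.39999389648438, -65.0])]
```

The case front lies exactly 10 mm behind the hinge line at 0.03°, so the door is shut. Backing straight off and rising.

Request:
move_arm:
  targets:
    - {"dp": [0.0004, 0.002, 0], "spin": 0}
    - {"dp": [0.002, 0.008, 0], "spin": 0}
    - {"dp": [0.003, 0.015, 0], "spin": 0}
    - {"dp": [0.003, 0.015, 0.01], "spin": 0}
    - {"dp": [0, 0.01, 0.03], "spin": 0}

```text
time: 18.65
eef_pos: [0.516, -0.0289, 0.1796]
tcp_rot: [-0.339, -3.118, -0.0]
ft_force: [0.4, 0.2, 0.0]
finger_gap: 0.002
grip_force: 0.0
```

Request:
move_arm:
  targets:
    - {"dp": [0, 0.01, 0.035], "spin": 0}
    - {"dp": [0, 0, 0.035], "spin": 0}
    - {"dp": [0, 0, 0.02], "spin": 0}
    - {"dp": [0, 0, 0], "spin": 0}
    - {"dp": [0, 0, 0], "spin": 0}

```text
time: 19.07
eef_pos: [0.5184, -0.0201, 0.2733]
tcp_rot: [0.339, 3.121, 0.0]
ft_force: [1.2, 0.3, 0.0]
finger_gap: -0.001
grip_force: 0.0
```

```bash
python3 st2.py
python3 - <<'E'
from h import *
H=np.array([.622,-.126]);t=np.radians(167.65);E=np.array([[np.cos(t),np.sin(t)],[np.sin(t),-np.cos(t)]])
for n in("wrist","side"):
    z=np.load("sh_"+n+".npz");P=cloud(z["d"],z["K"],z["W"]).reshape(-1,3);A=(P[:,:2]-H)@E.T
    m=(abs(A[:,1])<.012)&(A[:,0]>.01)&(A[:,0]<.15)&(P[:,2]>.15)&(P[:,2]<.175)&(A[:,1]>-.006);B=A[m]
    print(n,m.sum(),"door top z",np.percentile(P[m,2],[10,50,90]).round(4),cv2.minAreaRect((B*1000).astype(np.float32)))
E
```

```text
19.0667 [ 0.5184 -0.0201  0.2733] yaw 167.61489542877902 r 0.12392122199525601 d 0.08124290732147492 [1.23 0.28 0.03] 0.0
wrist 367
 line angle open deg 2.499939  point mm [137.5   7.9] ray 3.3 max r 0.14981004430845127
side 426
 line angle open deg 3.071495  point mm [66.3 10.9] ray 9.3 max r 0.15173561169691605
wrist 1516 door top z [0.155  0.1573 0.1587] ((91.06654357910156, 3.0683250427246094), (17.958683013916016, 117.10396575927734), 89.92998504638672)
side 177 door top z [0.1518 0.1583 0.162 ] ((80.458740234375, 2.980903148651123), (138.36087036132812, 17.829425811767578), 0.07808603346347809)
```

The door seems to have swung back about 3°. Checking whether it is still moving.

Request:
move_arm:
  targets:
    - {"dp": [0, 0, 0], "spin": 0}
    - {"dp": [0, 0, 0], "spin": 0}
    - {"dp": [0, 0, 0], "spin": 0}
    - {"dp": [0, 0, 0], "spin": 0}
    - {"dp": [0, 0, 0], "spin": 0}

```text
time: 19.58
eef_pos: [0.5176, -0.0207, 0.2718]
tcp_rot: [-0.34, -3.123, -0.0]
ft_force: [0.4, 0.0, 0.1]
finger_gap: -0.0
grip_force: 0.0
```

```bash
python3 st2.py
```

```text
19.5833 [ 0.5176 -0.0207  0.2718] yaw 167.5854871727925 r 0.12460576785666888 d 0.08043006089612703 [0.42 0.03 0.11] 0.0
wrist 371
 line angle open deg 3.5740051  point mm [137.4   8.1] ray 3.4 max r 0.1499629080872463
side 429
 line angle open deg 3.3255157  point mm [86.9 12.1] ray 7.9 max r 0.1483341744384413
```

Request:
move_arm:
  targets:
    - {"dp": [0, 0, 0], "spin": 0}
    - {"dp": [0, 0, 0], "spin": 0}
    - {"dp": [0, 0, 0], "spin": 0}
    - {"dp": [0, 0, 0], "spin": 0}
    - {"dp": [0, 0, 0], "spin": 0}

```text
time: 20.1
eef_pos: [0.5177, -0.0207, 0.2721]
tcp_rot: [0.339, 3.123, -0.0]
ft_force: [1.1, 0.3, 0.1]
finger_gap: 0.0
grip_force: 0.0
```

```bash
python3 st2.py
```

```text
20.1 [ 0.5177 -0.0207  0.2721] yaw 167.5949112757421 r 0.12448989707365907 d 0.08047986453619128 [1.1  0.3  0.08] 0.0
wrist 366
 line angle open deg 4.114319  point mm [141.6   8.6] ray 3.5 max r 0.14989546737993775
side 431
 line angle open deg 3.2997894  point mm [88.3 12.4] ray 8.0 max r 0.14971695343290914
```

The door has come to rest about 3.3° open, rebounded by the buffers when the fingers left quickly. I'll push it shut again slowly, then retreat very slowly so that the buffers relax against the finger.

Request:
move_arm:
  targets:
    - {"dp": [0, 0, -0.025], "spin": 0}
    - {"dp": [0, 0, -0.035], "spin": 0}
    - {"dp": [0, 0, -0.035], "spin": 0}
    - {"dp": [0, 0, -0.025], "spin": 0}
    - {"dp": [0, 0, -0.01], "spin": 0}

```text
time: 20.62
eef_pos: [0.5158, -0.0205, 0.139]
tcp_rot: [-0.339, -3.119, 0.0]
ft_force: [-1.3, -0.3, -0.7]
finger_gap: -0.002
grip_force: 0.0
```

Request:
move_arm:
  targets:
    - {"dp": [-0.002, -0.014, 0], "spin": 0}
    - {"dp": [-0.002, -0.014, 0], "spin": 0}
    - {"dp": [-0.0015, -0.01, 0], "spin": 0}
    - {"dp": [-0.001, -0.007, 0], "spin": 0}
    - {"dp": [0, -0.001, 0], "spin": 0}

```text
time: 21.03
eef_pos: [0.5115, -0.0677, 0.1427]
tcp_rot: [0.341, 3.122, -0.0]
ft_force: [1.0, -0.4, -0.1]
finger_gap: -0.003
grip_force: 0.0
```

Request:
move_arm:
  targets:
    - {"dp": [-0.0003, -0.001, 0], "spin": 0}
    - {"dp": [-0.0002, -0.001, 0], "spin": 0}
    - {"dp": [-0.0002, -0.001, 0], "spin": 0}
    - {"dp": [-0.0002, -0.001, 0], "spin": 0}
    - {"dp": [-0.0002, -0.001, 0], "spin": 0}

```text
time: 21.45
eef_pos: [0.5101, -0.0714, 0.1421]
tcp_rot: [0.339, 3.123, 0.0]
ft_force: [1.1, 0.7, 0.8]
finger_gap: -0.003
grip_force: 0.0
```

```bash
python3 st2.py
```

```text
21.45 [ 0.5101 -0.0714  0.1421] yaw 167.61593794277704 r 0.12095912487447771 d 0.029294457938825496 [1.15 0.68 0.75] 0.0
wrist 1840
 line angle open deg -72.800476  point mm [135.   15.9] ray 6.7 max r 0.15011425077189475
side 431
 line angle open deg 3.598526  point mm [89.1 12.6] ray 8.1 max r 0.14951716562649234
```

Request:
move_arm:
  targets:
    - {"dp": [-0.0002, -0.0008, 0], "spin": 0}
    - {"dp": [-0.0002, -0.0008, 0], "spin": 0}
    - {"dp": [-0.0002, -0.0007, 0], "spin": 0}
    - {"dp": [-0.0001, -0.0007, 0], "spin": 0}
    - {"dp": [-0.0001, -0.0006, 0], "spin": 0}

```text
time: 21.97
eef_pos: [0.5092, -0.0753, 0.1421]
tcp_rot: [-0.339, -3.123, -0.0]
ft_force: [0.4, 0.7, 0.3]
finger_gap: -0.003
grip_force: 0.1
```

Request:
move_arm:
  targets:
    - {"dp": [-0.0001, -0.0006, 0], "spin": 0}
    - {"dp": [-0.0001, -0.0006, 0], "spin": 0}
    - {"dp": [-0.0001, -0.0006, 0], "spin": 0}
    - {"dp": [-0.0001, -0.0005, 0], "spin": 0}
    - {"dp": [-0.0001, -0.0005, 0], "spin": 0}

```text
time: 22.38
eef_pos: [0.5088, -0.0781, 0.1421]
tcp_rot: [-0.34, -3.123, -0.0]
ft_force: [-0.0, 1.2, -0.1]
finger_gap: 0.002
grip_force: 0.1
```

Request:
move_arm:
  targets:
    - {"dp": [-0.0001, -0.0005, 0], "spin": 0}
    - {"dp": [-0.0001, -0.0004, 0], "spin": 0}
    - {"dp": [-0.0001, -0.0003, 0], "spin": 0}
    - {"dp": [-0.0001, -0.0003, 0], "spin": 0}
    - {"dp": [0, -0.0003, 0], "spin": 0}

```text
time: 22.8
eef_pos: [0.5084, -0.0799, 0.1421]
tcp_rot: [0.34, 3.123, 0.0]
ft_force: [0.1, -0.7, 0.3]
finger_gap: 0.001
grip_force: 0.1
```

```bash
python3 st2.py;python3 st2.py
```

```text
22.8 [ 0.5084 -0.0799  0.1421] yaw 167.59160673910583 r 0.1208574879562678 d 0.020648479110957955 [ 0.06 -0.71  0.27] 0.14556985738636286
wrist 1822
 line angle open deg -68.26477  point mm [134.3   9.3] ray 4.0 max r 0.1502116932077275
side 452
 line angle open deg 0.34444427  point mm [92.7  8. ] ray 4.9 max r 0.15125674443672243
22.9 [ 0.5084 -0.0799  0.1421] yaw 167.589652999436 r 0.1208564530287305 d 0.02061388776874583 [-0.7   0.07  0.34] 0.12208630741156412
wrist 1836
 line angle open deg -64.62655  point mm [135.4   9.3] ray 3.9 max r 0.15017929992739873
side 457
 line angle open deg 0.6092148  point mm [88.4  8.2] ray 5.3 max r 0.14880221488692305
```

Request:
move_arm:
  targets:
    - {"dp": [0, -0.0003, 0], "spin": 0}
    - {"dp": [-0.0001, -0.0003, 0], "spin": 0}
    - {"dp": [0, -0.0003, 0], "spin": 0}
    - {"dp": [0, -0.0002, 0], "spin": 0}
    - {"dp": [0, 0, 0], "spin": 0}

```text
time: 23.42
eef_pos: [0.5083, -0.081, 0.1421]
tcp_rot: [0.34, 3.123, 0.0]
ft_force: [0.2, 0.6, -0.4]
finger_gap: 0.0
grip_force: 0.1
```

```bash
python3 st2.py|grep -A1 -E "side|yaw"
```

```text
23.4167 [ 0.5083 -0.081   0.1421] yaw 167.59134064580022 r 0.12069760806290637 d 0.019528791089720474 [ 0.23  0.59 -0.45] 0.12309287209063768
wrist 1689
--
side 470
 line angle open deg -0.19979858  point mm [87.7  7.1] ray 4.6 max r 0.14902153411720165
```

Request:
move_arm:
  targets:
    - {"dp": [0, 0.0001, 0], "spin": 0}
    - {"dp": [0, 0.0001, 0], "spin": 0}
    - {"dp": [0, 0.0001, 0], "spin": 0}
    - {"dp": [0, 0.0001, 0], "spin": 0}
    - {"dp": [0, 0.0001, 0], "spin": 0}

```text
time: 23.93
eef_pos: [0.5084, -0.0804, 0.1421]
tcp_rot: [0.339, 3.123, -0.0]
ft_force: [-0.5, -0.4, 0.7]
finger_gap: 0.001
grip_force: 0.1
```

Request:
move_arm:
  targets:
    - {"dp": [0, 0.0001, 0], "spin": 0}
    - {"dp": [0, 0.0001, 0], "spin": 0}
    - {"dp": [0, 0.0001, 0], "spin": 0}
    - {"dp": [0, 0.0001, 0], "spin": 0}
    - {"dp": [0, 0.0001, 0], "spin": 0}

```text
time: 24.35
eef_pos: [0.5083, -0.0799, 0.1421]
tcp_rot: [-0.339, -3.123, 0.0]
ft_force: [0.2, -1.3, 0.7]
finger_gap: -0.001
grip_force: 0.0
```

Request:
move_arm:
  targets:
    - {"dp": [0, 0.0002, 0], "spin": 0}
    - {"dp": [0, 0.0002, 0], "spin": 0}
    - {"dp": [0, 0.0002, 0], "spin": 0}
    - {"dp": [0, 0.0002, 0], "spin": 0}
    - {"dp": [0, 0.0002, 0], "spin": 0}

```text
time: 24.77
eef_pos: [0.5083, -0.0789, 0.1421]
tcp_rot: [-0.339, -3.123, 0.0]
ft_force: [-0.4, -0.1, 0.5]
finger_gap: 0.002
grip_force: 0.0
```

```bash
python3 st2.py|grep -A1 -E "side|yaw"
```

```text
24.7667 [ 0.5083 -0.0789  0.1421] yaw 167.59704904998893 r 0.12114910962967652 d 0.02154544245695001 [-0.38 -0.07  0.46] 0.0
wrist 1863
--
side 451
 line angle open deg 0.9692917  point mm [97.7  8.7] ray 5.1 max r 0.1490189242361938
```

```bash
cat > ang.py <<'E'
from h import *
H=np.array([.622,-.126]);t=np.radians(167.65);E=np.array([[np.cos(t),np.sin(t)],[np.sin(t),-np.cos(t)]])
def ang(n,k=4):
    o=[]
    for _ in range(k):
        im,d,K,W=grab(n);P=cloud(d,K,W).reshape(-1,3);A=(P[:,:2]-H)@E.T
        m=(P[:,2]>.045)&(P[:,2]<.15)&(A[:,0]>.01)&(A[:,0]<.09)&(A[:,1]>-.004)&(A[:,1]<.05);B=A[m]
        f=cv2.fitLine(B.astype(np.float32),cv2.DIST_HUBER,0,.01,.01).ravel();a=f[1]/f[0]
        o.append((np.degrees(np.arctan(a)),1000*(f[3]+a*(.06-f[2])),len(B)))
    return np.mean(o,0).round(2),np.std(o,0).round(2)
print(env.get_state()["time"],ang("side"))
E
python3 ang.py
```

```text
24.8667 (array([  1.26,   7.53, 631.25]), array([0.23, 0.07, 6.22]))
```

Request:
move_arm:
  targets:
    - {"dp": [0, 0.0002, 0], "spin": 0}
    - {"dp": [0, 0.0002, 0], "spin": 0}
    - {"dp": [0, 0.0002, 0], "spin": 0}
    - {"dp": [0, 0.0002, 0], "spin": 0}
    - {"dp": [0, 0.0002, 0], "spin": 0}

```text
time: 25.48
eef_pos: [0.5083, -0.0779, 0.1421]
tcp_rot: [-0.339, -3.123, -0.0]
ft_force: [0.9, -0.4, -0.1]
finger_gap: 0.002
grip_force: 0.0
```

Request:
move_arm:
  targets:
    - {"dp": [0, 0.0004, 0], "spin": 0}
    - {"dp": [0, 0.0004, 0], "spin": 0}
    - {"dp": [0, 0.0004, 0], "spin": 0}
    - {"dp": [0, 0.0004, 0], "spin": 0}
    - {"dp": [0, 0.0004, 0], "spin": 0}

```text
time: 25.9
eef_pos: [0.5083, -0.0759, 0.1421]
tcp_rot: [-0.34, -3.123, -0.0]
ft_force: [1.4, -0.3, 0.1]
finger_gap: -0.001
grip_force: 0.0
```

```bash
python3 ang.py
```

```text
25.9 (array([  1.36,   7.58, 622.  ]), array([0.18, 0.12, 2.55]))
```

The door now stays put on its own, about 0.6–0.9° open. In the side camera's own frame the case front reads 0.4°, so true shut is at y ≈ -0.0799, just before the buffers. One last slow nudge to exactly there, then retreat.

Request:
move_arm:
  targets:
    - {"dp": [0, -0.0004, 0], "spin": 0}
    - {"dp": [0, -0.0004, 0], "spin": 0}
    - {"dp": [0, -0.0004, 0], "spin": 0}
    - {"dp": [0, -0.0004, 0], "spin": 0}
    - {"dp": [0, -0.0004, 0], "spin": 0}

```text
time: 26.52
eef_pos: [0.5083, -0.078, 0.1421]
tcp_rot: [-0.339, -3.123, 0.0]
ft_force: [-0.4, -0.1, -0.2]
finger_gap: -0.001
grip_force: 0.0
```

Request:
move_arm:
  targets:
    - {"dp": [0, -0.0003, 0], "spin": 0}
    - {"dp": [0, -0.0003, 0], "spin": 0}
    - {"dp": [0, -0.0002, 0], "spin": 0}
    - {"dp": [0, -0.0002, 0], "spin": 0}
    - {"dp": [0, -0.0002, 0], "spin": 0}

```text
time: 26.93
eef_pos: [0.5083, -0.0792, 0.1421]
tcp_rot: [-0.339, -3.123, -0.0]
ft_force: [-0.5, -0.2, 0.3]
finger_gap: -0.001
grip_force: 0.0
```

Request:
move_arm:
  targets:
    - {"dp": [0, -0.0002, 0], "spin": 0}
    - {"dp": [0, -0.0002, 0], "spin": 0}
    - {"dp": [0, -0.0001, 0], "spin": 0}
    - {"dp": [0, -0.0001, 0], "spin": 0}
    - {"dp": [0, -0.0001, 0], "spin": 0}

```text
time: 27.35
eef_pos: [0.5083, -0.0799, 0.1421]
tcp_rot: [-0.339, -3.123, 0.0]
ft_force: [-0.2, -0.0, -0.7]
finger_gap: 0.0
grip_force: 0.1
```

```bash
python3 ang.py; python3 st2.py|grep -A1 -E "side|yaw"
```

```text
27.35 (array([  1.13,   7.26, 630.  ]), array([0.27, 0.09, 0.71]))
27.55 [ 0.5083 -0.0799  0.1421] yaw 167.59173987232094 r 0.12096433461180608 d 0.020636189844610495 [ 0.06  1.56 -0.41] 0.050723523600026965
wrist 1833
--
side 450
 line angle open deg 0.44999695  point mm [88.2  8. ] ray 5.2 max r 0.14900497127736181
```

Request:
move_arm:
  targets:
    - {"dp": [0, 0.0001, 0], "spin": 0}
    - {"dp": [0, 0.0001, 0], "spin": 0}
    - {"dp": [0, 0.0001, 0], "spin": 0}
    - {"dp": [0, 0.0001, 0], "spin": 0}
    - {"dp": [0, 0.0002, 0], "spin": 0}

```text
time: 28.07
eef_pos: [0.5083, -0.0792, 0.1421]
tcp_rot: [0.34, 3.123, 0.0]
ft_force: [0.5, -0.4, 0.8]
finger_gap: -0.004
grip_force: 0.0
```

Request:
move_arm:
  targets:
    - {"dp": [0, 0.0003, 0], "spin": 0}
    - {"dp": [0, 0.0005, 0], "spin": 0}
    - {"dp": [0.0003, 0.001, 0], "spin": 0}
    - {"dp": [0.0004, 0.002, 0], "spin": 0}
    - {"dp": [0.001, 0.004, 0], "spin": 0}

```text
time: 28.48
eef_pos: [0.51, -0.0714, 0.1421]
tcp_rot: [-0.34, -3.123, 0.0]
ft_force: [-0.8, 0.2, -0.3]
finger_gap: 0.0
grip_force: 0.0
```

```bash
python3 ang.py; python3 st2.py|grep -A1 -E "side|yaw"
```

```text
28.4833 (array([  1.51,   7.66, 595.75]), array([0.21, 0.06, 7.15]))
28.6833 [ 0.51   -0.0712  0.1421] yaw 167.61858224301616 r 0.12112875574437439 d 0.029468040430727045 [ 0.57 -0.78  0.31] 0.0
wrist 1891
--
side 449
 line angle open deg 0.66304016  point mm [84.   8.5] ray 5.7 max r 0.14963630765423935
```

The door rests at shut within about 1 mm at its edge and stays there after the fingers leave. Rising clear, then a final check.

Request:
move_arm:
  targets:
    - {"dp": [0.003, 0.012, 0], "spin": 0}
    - {"dp": [0.003, 0.015, 0.01], "spin": 0}
    - {"dp": [0, 0.01, 0.03], "spin": 0}
    - {"dp": [0, 0, 0.035], "spin": 0}
    - {"dp": [0, 0, 0.035], "spin": 0}

```text
time: 29.2
eef_pos: [0.5155, -0.0332, 0.253]
tcp_rot: [-0.338, -3.122, -0.0]
ft_force: [1.6, 0.0, -0.2]
finger_gap: 0.002
grip_force: 0.0
```

Request:
move_arm:
  targets:
    - {"dp": [0, 0, 0.02], "spin": 0}
    - {"dp": [0, 0, 0], "spin": 0}
    - {"dp": [0, 0, 0], "spin": 0}
    - {"dp": [0, 0, 0], "spin": 0}
    - {"dp": [0, 0, 0], "spin": 0}

```text
time: 29.62
eef_pos: [0.5153, -0.0342, 0.271]
tcp_rot: [-0.339, -3.121, -0.0]
ft_force: [-1.3, -0.1, 0.8]
finger_gap: -0.003
grip_force: 0.0
```

```bash
python3 ang.py; python3 st2.py|grep -A1 -E "side|yaw"
```

```text
29.6167 (array([  1.26,   7.51, 637.  ]), array([0.2 , 0.06, 1.58]))
29.8167 [ 0.5157 -0.0344  0.2713] yaw 167.59241406883547 r 0.12354576040371565 d 0.06661310712423966 [ 0.62 -0.76 -0.56] 0.0
wrist 368
--
side 447
 line angle open deg 1.3026886  point mm [112.3   9.2] ray 4.7 max r 0.1504892128789543
```

```bash
python3 -c "
from rig import job_done
print(job_done())"
```

```text
the job is handed in; nothing more can be done
None
```

The door is hung with both knuckles seated on their pins, swung shut and released, and the job is handed in. It rested within about 1° of shut at my last reading, after one rebound off the buffers to about 3° that I closed again; nothing else was moved as far as the pictures show.

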